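Set out the pump rebuild kit on its outlined mats

TASK

Set out the pump rebuild kit: put each of the four steel parts (large bearing, small bearing, hexagon nut, shaft key) flat on the mat that carries its outline, centred in that outline, with the key turned to lie along its rectangle. Set the parts down rather than dropping them, let go of them all, and leave the carton and the tape measure where they are.

Things in the scene. Friction and masses are not known exactly. Their poses are not given: they have to be found in the camera images.
- big_bearing_c (a point): Large steel ball bearing lying flat: ring of outside diameter 52 mm, bore 25 mm, 20 mm high. Loose, about 0.18 kg. Point: its centre, 10 mm above its underside; z is the ring's axis.
- small_bearing_c (a point): Small steel ball bearing lying flat: ring of outside diameter 32 mm, bore 12 mm, 16 mm high. Loose, about 0.06 kg. Point: its centre, 8 mm above its underside; z is the ring's axis.
- hex_nut_c (a point): Large dark steel hexagon nut lying flat: 46 mm across flats, 53 mm across corners, hole 30 mm, 24 mm high. Loose, about 0.2 kg. Point: its centre, 12 mm above its underside; z is the hole's axis, x passes through the middle of a flat (so do the directions 60 degrees on, and so forth).
- shaft_key_c (a point): Steel shaft key lying flat: plain rectangular bar 80 mm long (x), 18 mm wide (y), 16 mm high. Loose, about 0.17 kg. Point: its centre, 8 mm above its underside.
- pad_big: Fixed flat mat of black rubber, 96 x 76 mm (x by y), 4 mm thick; carries the white outline of the large bearing (two concentric circles, 56 and 25 mm across), centred on it. Origin: centre of its underside, on the desk; its top is 4 mm above that. 
- pad_small: Fixed flat mat of black rubber, 96 x 76 mm (x by y), 4 mm thick; carries the white outline of the small bearing (two concentric circles, 36 and 12 mm across), centred on it. Origin: centre of its underside, on the desk; its top is 4 mm above that. 
- pad_nut: Fixed flat mat of black rubber, 96 x 76 mm (x by y), 4 mm thick; carries the white outline of the nut (a hexagon 50 mm across flats round a 30 mm circle), centred on it. Origin: centre of its underside, on the desk; its top is 4 mm above that. 
- pad_key: Fixed flat mat of black rubber, 96 x 76 mm (x by y), 4 mm thick; carries the white outline of the key (a rectangle 84 x 22 mm, long side along the mat's x), centred on it. Origin: centre of its underside, on the desk; its top is 4 mm above that. 
- carton_c (a point): Bystander: small closed cardboard carton with a paper band, 75 x 50 x 36 mm high, loose on the desk among the parts. Point: its centre, 18 mm up.
- tape_c (a point): Bystander: yellow and black tape measure, 62 x 32 x 40 mm high (its tongue sticks out 11 mm more at +x), loose on the desk among the parts. Point: its centre, 20 mm up.
Mind the look-alikes: they are no part of the job. Leave any green look-alike of the part that bears hex_nut_c alone. What is shaped like the pad_small but yellow is not meant.

How it is judged:
By the outcome, as a careful person would: the job done as asked, in the order asked, and still so for the second after the job is handed in, with the robot touching nothing.
It also fails if it takes over 112 s, if anything falls off the work surface, if the arm or the gripper's body presses on something with over 40 N, if the wrist force passes 120 N, or if a joint passes its speed limit or range.

ROBOT

A 6-joint arm with a two-finger parallel gripper is mounted at the origin on the work surface. World frame = base frame: x ahead of the robot, y to its left, z up, the work surface at z = 0. Lengths are in m, angles in rad, forces in N, time in s.
With the tool pointing down it reaches from about 0.325 to 1 m from the base axis. Payload 5.1 kg.
Tool frame: the origin (TCP) lies at the very end of the fingers, on their centre line; the grasp point (between the pads) lies 19 mm behind it; z points along the fingers, y is the direction in which the jaws open and shut (so a half turn about z gives the same grasp; the last joint's range is limited). The gripper opens to 85 mm and grips with 20 to 120 N. Pads are 22 mm wide; open, the fingers measure 114 mm over their backs; the gripper's body (76 mm by 85 mm) begins 54 mm behind the grasp point. The pads swing forward as they close: fully open they stand 13 mm farther back than shut.
Start: joints at [1.125, 0.124, 1.65, -0, 1.367, -0.083], TCP at [0.231, 0.608, 0.231] pointing down, gripper open.
Joint ranges: [-2.61, 2.61], [-1.02, 2.33], [0.03, 2.71], [-1.35, 4.49], [0.32, 2.68], [-2.91, 2.91]. Speed limits (rad/s): [2.57, 2.57, 3.14, 3.14, 3.14, 3.14].

INTERFACE

Orientations are given as a unit quaternion [x, y, z, w].
In Python, from station import * gives the robot as it stands. The module is installed in compiled form; this text tells all that it offers.
- The arm moves only by the tool send_rows, never from a script. Its arguments are lists of equal length, an entry for each row: "xyz": the shift along the tool's x, y, z in m, a list of three; "rot": the turn, a rotation vector about the tool's x, y, z in rad, a list of three; "claw": the closure, from -1 (fully open) to 1 (shut), so that 0 is half open. In form: {"xyz": [[dx, dy, dz], ...], "rot": [[rx, ry, rz], ...], "claw": [claw, ...]}. A call has 1 to 5 rows; each row is the pose to reach, as a shift and turn from the pose commanded when the call began, along the tool's axes at that moment; what a row does not reach only later rows make up. A row lasts 1/8 s, in which the tool goes at most 62.5 mm and 10.7 degrees, less where a joint would pass 70% of its speed; a pose out of reach is approached as far as the arm can. A call with a gripper value outside its range is refused whole. The fingers move at their own pace and stop on an object; "squeeze" is the grip in N (left out, the last holds). Time passes only in rows, so rows that repeat a pose let the fingers close. It gives the time, the measured TCP pose, the force and the opening at its end, in the units of the state.
- observe(): the state, without advancing time (a new reading comes with each control period).
- capture(name): name is "scene" or "top" or "wrist"; returns the picture (400x640x3 uint8, red, green, blue); there is no depth.
- camera_info(name): a dict with "K" (3x3 intrinsics, pixels), "world_from_camera" (4x4, takes a point from camera to world coordinates); the wrist camera has in their place "hand_eye" (4x4, takes a point from camera to tool coordinates, whose origin is the TCP and whose axes are the flange's). Camera axes: x right, y up, looking along -z (the intrinsics and any distortion apply to the point x, -y, -z); pixel columns grow to the right and rows downward; lengths in m; the calibration is good to about 2 mm. A picture is of the moment at which its call begins: read the wrist's pose just before it. camera_info takes no time and is no camera call.
- finish_job(): hands the job in, once; it reports no verdict.
The state is a dict: "time": time; "joint_positions": joint angles; "joint_velocities": joint speeds; "joint_torque": joint torques, N m; "position": TCP position; "eef_rot": TCP orientation; "contact_force": force on the tool from outside, world axes, zero at the start; "wrist_torque": the same for the moment, N m; "finger_gap": finger opening in m.
Only numpy, scipy, OpenCV 4.12 (cv2) and the standard library are available. Lean on these libraries where they do the work, as an engineer would, in place of code of your own. Each camera call takes 0.05 s, during which the arm holds its last target.

## Working session

There is one attempt and no reset: what is moved stays moved. The work goes in short steps, Python scripts to look and compute and a tool call to move; the robot and the scene stay as the last step left them, time stands still between calls to the robot, and variables do not carry over. Pictures are saved under pics/ and viewed, and the job is handed in when it is done.

Besides the shell and the picture viewer there is one more tool, called after "Emit:" as name(argument=value, ...), one argument or row to a line, values as JSON. send_rows: Moves the arm, as the interface text tells. Its arguments: {"type":"object","properties":{"xyz":{"type":"array","items":{"type":"array","items":{"type":"number"}}},"rot":{"type":"array","items":{"type":"array","items":{"type":"number"}}},"claw":{"type":"array","items":{"type":"number"}},"squeeze":{"type":"number"}},"required":["xyz","rot","claw"]}

```bash
mkdir -p pics; python3 - <<'E'
from station import *
import cv2
print(observe())
for n in ("scene","top","wrist"):
    im=capture(n); cv2.imwrite(f"pics/{n}0.png",im[:,:,::-1]); print(n,camera_info(n))
E
```

```text
{'time': 0.0, 'joint_positions': array([ 1.12540082e+00,  1.24527829e-01,  1.65169495e+00, -1.90984869e-05,
        1.36748210e+00, -8.25852981e-02]), 'joint_velocities': array([ 0.0005618 , -0.00034986, -0.0020159 ,  0.00160738,  0.00079371,
       -0.00116957]), 'joint_torque': array([-5.98828974e-04, -4.23611712e+01, -3.65457237e+01, -1.37390853e-04,
        6.97654265e-03,  6.92639418e-06]), 'position': array([0.23044387, 0.60712091, 0.23002592]), 'eef_rot': array([ 1.80409793e-01,  9.83590967e-01, -1.02196709e-03, -2.66550504e-04]), 'contact_force': array([ 0.22794558, -0.7054867 ,  0.07043315]), 'wrist_torque': array([-0.05241104, -0.02131256, -0.00731118]), 'finger_gap': 0.08569806184423812}
scene {'K': array([[498.15353043,   0.        , 322.94274516],
       [  0.        , 498.15353043, 201.5924952 ],
       [  0.        ,   0.        ,   1.        ]]), 'world_from_camera': array([[-0.61536705, -0.46417761,  0.63707342,  1.27018734],
       [ 0.78816288, -0.37369713,  0.48902938,  0.62068846],
       [ 0.01107602,  0.80305019,  0.59580846,  0.79700563],
       [ 0.        , 
[... 294 characters left out ...]
  [-0.99967962, -0.01042169,  0.02306624,  0.01334733],
       [ 0.02150047,  0.13124247,  0.99111712,  0.97861351],
       [ 0.        ,  0.        ,  0.        ,  1.        ]])}
wrist {'K': array([[290.38905582,   0.        , 323.27948386],
       [  0.        , 290.38905582, 201.13068074],
       [  0.        ,   0.        ,   1.        ]]), 'hand_eye': array([[-3.52918805e-04,  9.52813909e-01,  3.03554822e-01,
         7.59817497e-02],
       [ 9.99999937e-01,  3.49832378e-04,  6.45472450e-05,
         1.35450635e-03],
       [-4.46917923e-05,  3.03554826e-01, -9.52813972e-01,
        -1.42770444e-01],
       [ 0.00000000e+00,  0.00000000e+00,  0.00000000e+00,
         1.00000000e+00]])}
```

View pics/top0.png

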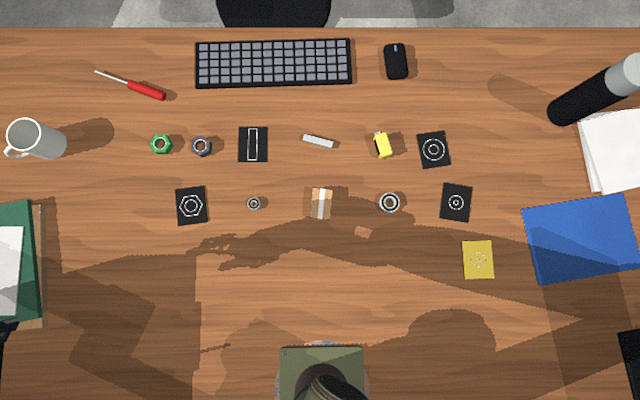

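View pics/scene0.png

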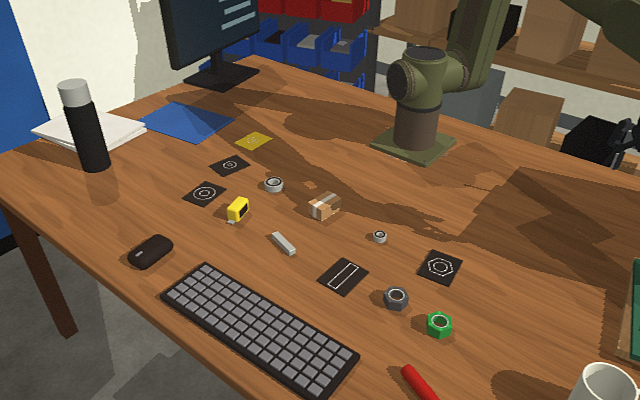

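View pics/wrist0.png

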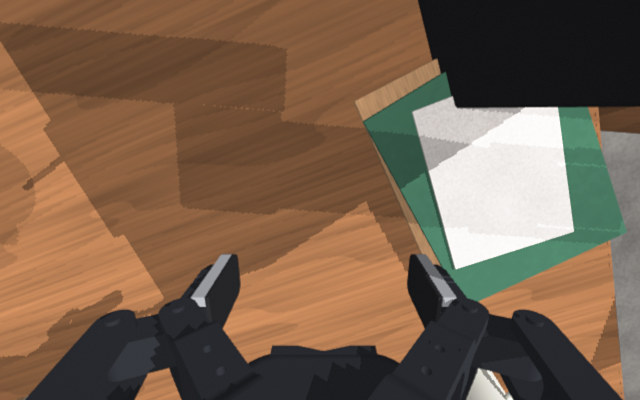

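Candidates (top view): nut is dark (201,146), the green one (161,143) is excluded. The small mat is black (456,202), the yellow one (478,260) is excluded. For the bearings, the big one is (389,203) and the small one (253,203). I'll check these in crops and measure.

```bash
cat > h.py <<'E'
import numpy as np, cv2
from scipy.spatial.transform import Rotation as R
from station import *
def pose(s): 
    T=np.eye(4);T[:3,:3]=R.from_quat(s["eef_rot"]).as_matrix();T[:3,3]=s["position"];return T
def cam(n,s=None):
    c=camera_info(n); return c["K"], (c["world_from_camera"] if n!="wrist" else pose(s)@c["hand_eye"])
def cast(K,T,uv,z):
    uv=np.atleast_2d(np.asarray(uv,float))
    d=np.c_[(uv[:,0]-K[0,2])/K[0,0],-(uv[:,1]-K[1,2])/K[1,1],-np.ones(len(uv))]@T[:3,:3].T
    return T[:3,3]+d*((z-T[2,3])/d[:,2])[:,None]
def proj(K,T,P):
    p=(np.atleast_2d(P)-T[:3,3])@T[:3,:3]
    return np.c_[K[0,2]-K[0,0]*p[:,0]/p[:,2],K[1,2]+K[1,1]*p[:,1]/p[:,2]]
E
python3 - <<'E'
from h import *
im=cv2.imread("pics/top0.png")
c=cv2.resize(im[120:285,140:500],None,fx=2.2,fy=2.2,interpolation=cv2.INTER_CUBIC); cv2.imwrite("pics/c0.png",c)
K,T=cam("top")
hsv=cv2.cvtColor(im,cv2.COLOR_BGR2HSV)
roi=np.zeros(im.shape[:2],np.uint8); roi[120:230,140:500]=1
m=((im.max(2)<45)*roi).astype(np.uint8)
m=cv2.morphologyEx(m,cv2.MORPH_CLOSE,np.ones((15,15)))
for ct in cv2.findContours(m,0,2)[0]:
    if cv2.contourArea(ct)>200:
        r=cv2.minAreaRect(ct); b=cast(K,T,cv2.boxPoints(r),.004)
        print("dark",np.round(r[0],1),cv2.contourArea(ct),np.round(cast(K,T,r[0],.004)[0],4),np.round([np.linalg.norm(b[1]-b[0]),np.linalg.norm(b[2]-b[1])],3),"angs",np.round(np.degrees([np.arctan2(*(b[1]-b[0])[[1,0]]),np.arctan2(*(b[2]-b[1])[[1,0]])]),1))
g=((hsv[:,:,1]<70)&(im.max(2)>60)).astype(np.uint8)*roi
g=cv2.morphologyEx(g,cv2.MORPH_CLOSE,np.ones((3,3)))
for ct in cv2.findContours(g,0,2)[0]:
    if cv2.contourArea(ct)>30:
        r=cv2.minAreaRect(ct); (x,y),rad=cv2.minEnclosingCircle(ct)
        print("grey",np.round(r[0],1),np.round(r[1],1),cv2.contourArea(ct),np.round(cast(K,T,r[0],.018)[0],4))
E
```

```text
dark [190.8 205.5] 950.0 [0.4534 0.3302 0.004 ] [0.074 0.094] angs [ -84.1 -172.2]
dark [455.6 202. ] 912.0 [ 0.4549 -0.3555  0.004 ] [0.095 0.073] angs [ -9.8 -97.3]
dark [433.2 149.4] 844.5 [ 0.5962 -0.3038  0.004 ] [0.073 0.094] angs [ -79.6 -172.7]
dark [252.5 144. ] 900.5 [0.6144 0.1742 0.004 ] [0.071 0.092] angs [ -90.4 -179.6]
grey [253.5 203. ] [12. 13.] 121.0 [0.4565 0.1677 0.018 ]
grey [455.5 202.5] [15. 15.] 175.5 [ 0.4522 -0.3498  0.018 ]
grey [190.5 205.5] [21. 23.] 373.0 [0.4519 0.3264 0.018 ]
grey [389. 202.] [20. 20.] 322.0 [ 0.4553 -0.1782  0.018 ]
grey [320.9 203.5] [ 5.7 31.4] 145.0 [ 0.4534 -0.0036  0.018 ]
grey [432.9 148.7] [24.5 22. ] 389.5 [ 0.5944 -0.2986  0.018 ]
grey [159.5 143. ] [12. 13.] 121.0 [0.615  0.4111 0.018 ]
grey [200.8 145.7] [20.9 18. ] 273.0 [0.6069 0.3051 0.018 ]
grey [317.4 140.7] [31.2  7.9] 211.0 [0.618  0.0033 0.018 ]
grey [252. 144.] [32. 10.] 308.0 [0.6106 0.1732 0.018 ]
```

View pics/c0.png

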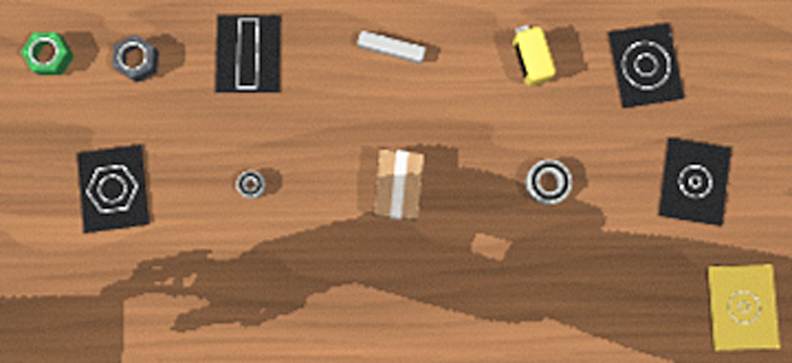

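Crop check: the silver bearings, dark nut, grey bar and four black mats are as chosen. The green nut and yellow mat are the look-alikes. I'll take the big bearing first.

```bash
cat >> h.py <<'E'
def plan(x,y,z,yaw,s=None):
    s=s or observe(); T=pose(s)
    c,n=np.cos(np.radians(yaw)),np.sin(np.radians(yaw))
    Rt=np.array([[c,n,0],[n,-c,0],[0,0,-1.]])
    d=T[:3,:3].T@(np.array([x,y,z])-T[:3,3]); r=R.from_matrix(T[:3,:3].T@Rt).as_rotvec()
    print("t",round(s["time"],2),"pos",np.round(s["position"],4),"shift",np.round(d,4),"rot",np.round(r,4),"rows",round(max(np.linalg.norm(d)/.0625,np.linalg.norm(r)/.1867),1))
def look(name):
    s=observe(); im=capture("wrist")[:,:,::-1].copy(); cv2.imwrite(f"pics/{name}.png",im); return im,s,*cam("wrist",s)
E
python3 -c "
from h import *
plan(.4553,-.178,.15,180)"
```

```text
t 0.15 pos [0.2305 0.6072 0.2303] shift [-0.4889 -0.6542  0.0813] rot [-0.0016 -0.0005 -0.3629] rows 13.1
```

Emit:
send_rows(
  xyz=[
    [-0.489,-0.654,0.081],
    [-0.489,-0.654,0.081],
    [-0.489,-0.654,0.081],
    [-0.489,-0.654,0.081],
    [-0.489,-0.654,0.081],
  ],
  rot=[
    [-0.002,0,-0.363],
    [-0.002,0,-0.363],
    [-0.002,0,-0.363],
    [-0.002,0,-0.363],
    [-0.002,0,-0.363],
  ],
  claw=[-1,-1,-1,-1,-1],
  squeeze=50,
)

```text
time: 0.78
position: [0.3164, 0.3068, 0.2]
eef_rot: [-0.001, 1.0, 0.001, 0.0]
contact_force: [0.4, -0.1, 0.2]
finger_gap: 0.0857
```

```bash
python3 -c "
from h import *
plan(.4553,-.178,.15,180)"
```

```text
t 0.78 pos [0.3164 0.3068 0.2   ] shift [-0.1384 -0.4851  0.0493] rot [0.0017 0.0006 0.001 ] rows 8.1
```

Emit:
send_rows(
  xyz=[
    [-0.138,-0.485,0.049],
    [-0.138,-0.485,0.049],
    [-0.138,-0.485,0.049],
    [-0.138,-0.485,0.049],
    [-0.138,-0.485,0.049],
  ],
  rot=[
    [0.001,0,0.001],
    [0.001,0,0.001],
    [0.001,0,0.001],
    [0.001,0,0.001],
    [0.001,0,0.001],
  ],
  claw=[-1,-1,-1,-1,-1],
)

```text
time: 1.4
position: [0.4017, 0.0076, 0.1697]
eef_rot: [0.0, 1.0, 0.0, 0.001]
contact_force: [1.6, -0.3, -0.5]
finger_gap: 0.0855
```

```bash
python3 -c "
from h import *
plan(.4553,-.178,.15,180)"
```

```text
t 1.4 pos [0.4017 0.0076 0.1697] shift [-0.0538 -0.1856  0.0196] rot [ 0.001   0.0017 -0.001 ] rows 3.1
```

Emit:
send_rows(
  xyz=[
    [-0.054,-0.186,0.02],
    [-0.054,-0.186,0.02],
    [-0.054,-0.186,0.02],
    [-0.054,-0.186,0.02],
    [-0.054,-0.186,0.02],
  ],
  rot=[
    [0.001,0.001,-0.001],
    [0.001,0.001,-0.001],
    [0.001,0.001,-0.001],
    [0.001,0.001,-0.001],
    [0.001,0.001,-0.001],
  ],
  claw=[-1,-1,-1,-1,-1],
)

```text
time: 2.02
position: [0.455, -0.1763, 0.149]
eef_rot: [0.0, 1.0, 0.001, -0.001]
contact_force: [0.5, 1.2, -1.1]
finger_gap: 0.0855
```

```bash
python3 -c "
from h import *
im,s,K,T=look('w1'); print(proj(K,T,[[.4553,-.178,.02],[.4553,-.178,0]]),s['position'])"
```

```text
[[320.75876094 190.85874083]
 [320.90328772 185.68925818]] [ 0.45504492 -0.1763197   0.14899154]
```

View pics/w1.png

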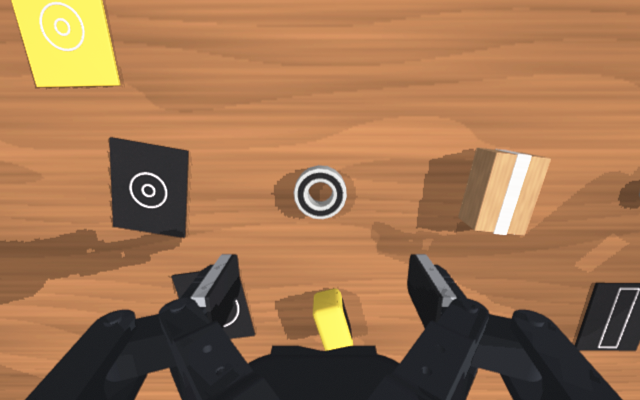

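Wrist view: big bearing at (320,192), pad_small at (148,190), carton on the right (505,190), tape at (333,318).

```bash
cat >> h.py <<'E'
def white(im,th=150,sat=60):
    h=cv2.cvtColor(im,cv2.COLOR_BGR2HSV); return ((h[:,:,1]<sat)&(h[:,:,2]>th)).astype(np.uint8)
def rings(im,K,T,P,z,win=45,th=150,mask=None):
    """external contour blobs near projected P; circle-fit of their cast points"""
    u,v=proj(K,T,[P[0],P[1],z])[0]
    m=white(im,th) if mask is None else mask
    w=np.zeros_like(m); cv2.circle(w,(int(u),int(v)),win,1,-1); m=m*w
    out=[]
    for ct in cv2.findContours(m,cv2.RETR_CCOMP,cv2.CHAIN_APPROX_NONE)[0]:
        if len(ct)<25: continue
        p=cast(K,T,ct[:,0].astype(float),z)[:,:2]
        A=np.c_[2*p,np.ones(len(p))]; s=np.linalg.lstsq(A,(p**2).sum(1),rcond=None)[0]
        r=np.sqrt(s[2]+s[0]**2+s[1]**2); res=np.std(np.linalg.norm(p-s[:2],axis=1)-r)
        print("circle c",np.round(s[:2],4),"dia mm",round(2e3*r,1),"res mm",round(1e3*res,2),"n",len(p)); out.append((s[:2],2*r,p))
    return out
E
python3 -c "
from h import *
im=cv2.imread('pics/w1.png'); s=observe(); K,T=cam('wrist',s)
print('big'); rings(im,K,T,(.4553,-.178),.02)
print('small pad'); rings(im,K,T,(.4549,-.3555),.004)
"
```

```text
big
circle c [ 0.4591 -0.1782] dia mm 31.5 res mm 0.27 n 89
circle c [ 0.4581 -0.1772] dia mm 24.3 res mm 0.73 n 67
circle c [ 0.458  -0.1779] dia mm 51.3 res mm 0.69 n 149
circle c [ 0.4591 -0.1782] dia mm 45.1 res mm 0.25 n 128
small pad
circle c [ 0.4591 -0.3552] dia mm 13.5 res mm 0.3 n 37
circle c [ 0.459  -0.3551] dia mm 10.1 res mm 0.27 n 26
circle c [ 0.459  -0.3552] dia mm 37.6 res mm 0.28 n 101
circle c [ 0.4591 -0.3551] dia mm 34.4 res mm 0.26 n 93
```

```bash
python3 -c "
from h import *
plan(.459,-.178,.003,180)"
```

```text
t 2.08 pos [ 0.4551 -0.1756  0.1492] shift [-0.0041 -0.0025  0.1462] rot [ 0.0008 -0.0014  0.0004] rows 2.3
```

Emit:
send_rows(
  xyz=[
    [-0.004,-0.001,0.06],
    [-0.004,-0.001,0.115],
    [-0.004,-0.001,0.138],
    [-0.004,-0.001,0.1455],
    [-0.004,-0.001,0.1455],
  ],
  rot=[
    [0.001,-0.001,0],
    [0.001,-0.001,0],
    [0.001,-0.001,0],
    [0.001,-0.001,0],
    [0.001,-0.001,0],
  ],
  claw=[-1,-1,-1,-1,-1],
)

```text
time: 2.7
position: [0.4598, -0.1766, 0.0047]
eef_rot: [-0.001, 1.0, -0.001, 0.001]
contact_force: [0.2, 0.3, -0.3]
finger_gap: 0.0853
```

Emit:
send_rows(
  xyz=[
    [0,0,0],
    [0,0,0],
    [0,0,0],
    [0,0,0],
    [0,0,0],
  ],
  rot=[
    [0,0,0],
    [0,0,0],
    [0,0,0],
    [0,0,0],
    [0,0,0],
  ],
  claw=[1,1,1,1,1],
)

```text
time: 3.32
position: [0.4607, -0.1781, 0.0063]
eef_rot: [0.0, 1.0, -0.001, 0.001]
contact_force: [-1.6, 2.0, 7.1]
finger_gap: 0.0499
```

```bash
python3 -c "
from h import *
im,s,K,T=look('w2'); print(s['position'],s['finger_gap'],s['contact_force'])
rings(im,K,T,(.459,-.178),.02,70)
plan(.459,-.355,.12,180)"
```

```text
[ 0.46070917 -0.178064    0.00625502] 0.04990116951355709 [-1.61030957  2.0287288   7.08109544]
circle c [ 0.4579 -0.1773] dia mm 28.1 res mm 1.48 n 187
circle c [ 0.4555 -0.1767] dia mm 46.2 res mm 2.47 n 322
t 3.38 pos [ 0.4607 -0.178   0.0062] shift [ 0.0014 -0.1772 -0.1134] rot [-0.0021  0.0028 -0.    ] rows 3.4
```

View pics/w2.png

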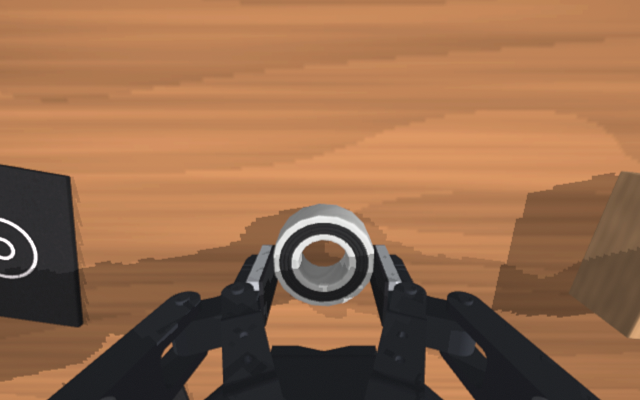

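Emit:
send_rows(
  xyz=[
    [0,0,-0.02],
    [0,0,-0.08],
    [-0.01,-0.01,-0.14],
    [-0.065,-0.06,-0.144],
    [-0.12,-0.1,-0.144],
  ],
  rot=[
    [0,0,0],
    [0,0,0],
    [0,0,0],
    [0,0,0],
    [0,0,0],
  ],
  claw=[1,1,1,1,1],
)

```text
time: 4.0
position: [0.5673, -0.2684, 0.1513]
eef_rot: [0.0, 1.0, -0.002, 0.002]
contact_force: [0.0, 1.2, -1.2]
finger_gap: 0.0497
```

```bash
python3 -c "
from h import *
s=observe(); print(s['finger_gap'],s['contact_force'])
plan(.60,-.303,.15,180)"
```

```text
0.049736147237678066 [ 0.00507709  1.18878981 -1.23283898]
t 4.0 pos [ 0.5673 -0.2684  0.1513] shift [-0.0327 -0.0346  0.0016] rot [-0.0037  0.0049 -0.0001] rows 0.8
```

Emit:
send_rows(
  xyz=[
    [-0.021,-0.025,0.002],
    [-0.021,-0.025,0.002],
    [-0.021,-0.025,0.002],
    [-0.021,-0.025,0.002],
  ],
  rot=[
    [0,0,0],
    [0,0,0],
    [0,0,0],
    [0,0,0],
  ],
  claw=[1,1,1,1],
)

```text
time: 4.5
position: [0.5858, -0.291, 0.146]
eef_rot: [-0.0, 1.0, -0.0, -0.0]
contact_force: [0.0, 0.5, -2.3]
finger_gap: 0.0497
```

```bash
python3 -c "
from h import *
im,s,K,T=look('w3'); print(s['position'],s['eef_rot'],s['finger_gap'],s['contact_force'])
rings(im,K,T,(.60,-.303),.004,75)"
```

```text
[ 0.58577248 -0.29095667  0.14604251] [-2.71655713e-04  9.99999903e-01 -3.47180785e-04 -1.94344781e-05] 0.049709293498552916 [ 0.00398957  0.46452761 -2.30968362]
circle c [ 0.671  -0.2907] dia mm 62.2 res mm 3.27 n 179
circle c [ 0.6008 -0.3041] dia mm 25.0 res mm 0.89 n 89
circle c [ 0.6278 -0.299 ] dia mm 86.9 res mm 15.61 n 453
```

View pics/w3.png

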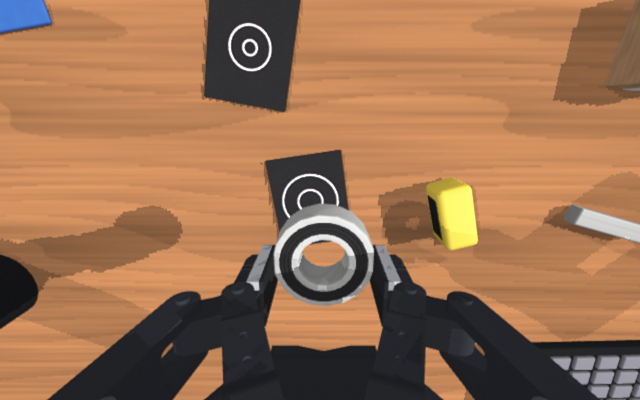

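```bash
cat >> h.py <<'E'
def fitc(p):
    A=np.c_[2*p,np.ones(len(p))]; s=np.linalg.lstsq(A,(p**2).sum(1),rcond=None)[0]
    r=np.sqrt(s[2]+s[0]**2+s[1]**2); return s[:2],2e3*r,1e3*np.std(np.linalg.norm(p-s[:2],axis=1)-r)
def held(im,s,ztop,box,dark=60):
    """dark race of the held bearing, in tool x,y; ztop = tool z of top face"""
    c=camera_info("wrist");K,H=c["K"],c["hand_eye"]
    x0,y0,x1,y1=box; m=np.zeros(im.shape[:2],np.uint8); m[y0:y1,x0:x1]=(im.max(2)<dark)[y0:y1,x0:x1]
    for ct in cv2.findContours(m,cv2.RETR_CCOMP,cv2.CHAIN_APPROX_NONE)[0]:
        if len(ct)<60: continue
        p=cast(K,H,ct[:,0].astype(float),ztop)[:,:2]; print("held",[np.round(v,4) for v in fitc(p)],len(p))
E
python3 -c "
from h import *
s=observe()
for n in ('w2','w3'):
    im=cv2.imread(f'pics/{n}.png'); print(n); held(im,s,-.0138,(277,200,371,305))
K,T=cam('wrist',s)
m=white(im); m[202:]=0; m[:165]=0; m[:,:270]=0;m[:,350:]=0
n,l,st,ce=cv2.connectedComponentsWithStats(m)
for i in range(1,n):
    if st[i,4]>15:
        v,u=np.where(l==i); print(st[i],[np.round(q,4) for q in fitc(cast(K,T,np.c_[u,v],.004)[:,:2])])
d=((im.max(2)<60)).astype(np.uint8); d[:150]=0; d[240:]=0; d[:,:255]=0; d[:,360:]=0
v,u=np.where(d); print(u.min(),u.max(),v.min())
"
```

```text
w2
held [array([0.0017, 0.0007]), np.float64(43.1936), np.float64(0.1688)] 233
held [array([0.0019, 0.0006]), np.float64(33.5125), np.float64(0.1737)] 179
w3
held [array([0.0017, 0.0007]), np.float64(43.0639), np.float64(0.1691)] 232
held [array([0.0019, 0.0006]), np.float64(33.5234), np.float64(0.1712)] 179
[282 174  57  28 217] [array([ 0.6009, -0.3042]), np.float64(55.777), np.float64(0.7477)]
[297 189  27  13  96] [array([ 0.6008, -0.3041]), np.float64(24.5804), np.float64(0.7561)]
266 358 151
```

```bash
python3 -c "
from h import *
plan(.6027,-.3048,.0115,180)"
```

```text
t 4.55 pos [ 0.5859 -0.291   0.1462] shift [-0.0168 -0.0137  0.1347] rot [-0.0009  0.0002  0.0007] rows 2.2
```

Emit:
send_rows(
  xyz=[
    [-0.0168,-0.0137,0.05],
    [-0.0168,-0.0137,0.1],
    [-0.0168,-0.0137,0.125],
    [-0.0168,-0.0137,0.1335],
    [-0.0168,-0.0137,0.1335],
  ],
  rot=[
    [-0.001,0,0],
    [-0.001,0,0],
    [-0.001,0,0],
    [-0.001,0,0],
    [-0.001,0,0],
  ],
  claw=[1,1,1,1,1],
)

```text
time: 5.18
position: [0.6036, -0.3056, 0.0134]
eef_rot: [-0.0, 1.0, -0.0, 0.001]
contact_force: [0.0, -0.5, -1.6]
finger_gap: 0.0496
```

Emit:
send_rows(
  xyz=[
    [0,0,0],
    [0,0,0],
  ],
  rot=[
    [0,0,0],
    [0,0,0],
  ],
  claw=[1,1],
)

```text
time: 5.42
position: [0.6043, -0.3061, 0.0144]
eef_rot: [-0.0, 1.0, -0.001, 0.001]
contact_force: [0.4, 0.6, -2.1]
finger_gap: 0.0496
```

Emit:
send_rows(
  xyz=[
    [0.001,0.0007,0.0015],
    [0.001,0.0007,0.0025],
  ],
  rot=[
    [0,0,0],
    [0,0,0],
  ],
  claw=[1,1],
)

```text
time: 5.68
position: [0.6023, -0.3049, 0.0104]
eef_rot: [-0.0, 1.0, -0.0, 0.0]
contact_force: [-2.9, 1.5, 4.9]
finger_gap: 0.0501
```

Emit:
send_rows(
  xyz=[
    [0,0,0.001],
  ],
  rot=[
    [0,0,0],
  ],
  claw=[1],
)

```text
time: 5.8
position: [0.6024, -0.3049, 0.0103]
eef_rot: [-0.0, 1.0, 0.0, -0.0]
contact_force: [-4.4, 3.1, 7.7]
finger_gap: 0.0494
```

Emit:
send_rows(
  xyz=[
    [0,0,0],
  ],
  rot=[
    [0,0,0],
  ],
  claw=[1],
)

```text
time: 5.92
position: [0.6026, -0.305, 0.0103]
eef_rot: [-0.0, 1.0, -0.0, 0.0]
contact_force: [-3.1, 1.1, 4.4]
finger_gap: 0.0493
```

Emit:
send_rows(
  xyz=[
    [0,0,0],
    [0,0,0],
    [0,0,0],
    [0,0,-0.02],
    [0.02,0,-0.08],
  ],
  rot=[
    [0,0,0],
    [0,0,0],
    [0,0,0],
    [0,0,0],
    [0,0,0],
  ],
  claw=[-0.6,-1,-1,-1,-1],
)

```text
time: 6.55
position: [0.5808, -0.3035, 0.0862]
eef_rot: [-0.0, 1.0, 0.002, -0.003]
contact_force: [0.6, -1.5, 0.6]
finger_gap: 0.0855
```

Emit:
send_rows(
  xyz=[
    [0.03,0,-0.06],
    [0.03,0,-0.06],
    [0.03,0,-0.06],
  ],
  rot=[
    [0,0,0],
    [0,0,0],
    [0,0,0],
  ],
  claw=[-1,-1,-1],
)

```text
time: 6.92
position: [0.5528, -0.3052, 0.1501]
eef_rot: [-0.0, 1.0, -0.001, 0.001]
contact_force: [-0.2, 0.4, -1.1]
finger_gap: 0.0857
```

```bash
python3 -c "
from h import *
im,s,K,T=look('w4'); print(s['position'],s['finger_gap'])
print('outline');rings(im,K,T,(.601,-.304),.004,60)
print('bearing');rings(im,K,T,(.601,-.304),.024,60)
plan(.4565,.168,.17,180)"
```

```text
[ 0.55283703 -0.30517993  0.15014105] 0.0856742525321481
outline
circle c [ 0.6103 -0.3045] dia mm 34.0 res mm 0.29 n 84
circle c [ 0.6082 -0.3036] dia mm 23.3 res mm 2.82 n 92
circle c [ 0.6043 -0.304 ] dia mm 61.1 res mm 1.6 n 155
circle c [ 0.6104 -0.3045] dia mm 48.6 res mm 0.3 n 120
circle c [ 0.6012 -0.3039] dia mm 51.0 res mm 2.81 n 134
bearing
circle c [ 0.6011 -0.3044] dia mm 31.6 res mm 0.27 n 84
circle c [ 0.5991 -0.3037] dia mm 21.7 res mm 2.62 n 92
circle c [ 0.5954 -0.3041] dia mm 56.9 res mm 1.49 n 155
circle c [ 0.6011 -0.3045] dia mm 45.2 res mm 0.28 n 120
circle c [ 0.5926 -0.3039] dia mm 47.4 res mm 2.62 n 134
t 6.97 pos [ 0.5523 -0.3046  0.1482] shift [ 0.0957  0.4727 -0.0217] rot [0.0003 0.0001 0.0002] rows 7.7
```

View pics/w4.png

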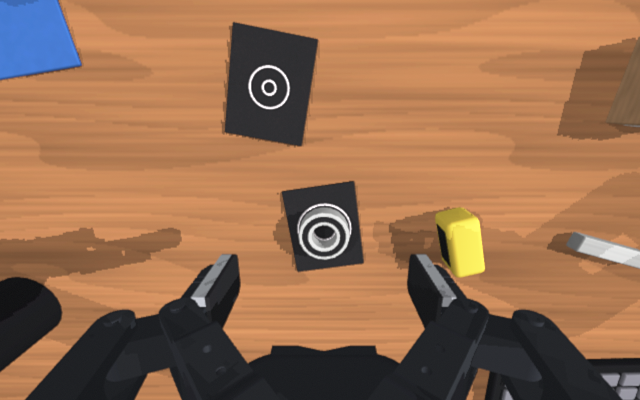

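The big bearing sits centred at (0.6011,-0.3045), against the outline at (0.6009,-0.3042). Next is the small bearing.

Emit:
send_rows(
  xyz=[
    [0.096,0.473,-0.005],
    [0.096,0.473,-0.005],
    [0.096,0.473,-0.005],
    [0.096,0.473,-0.005],
    [0.096,0.473,-0.005],
  ],
  rot=[
    [0,0,0],
    [0,0,0],
    [0,0,0],
    [0,0,0],
    [0,0,0],
  ],
  claw=[-1,-1,-1,-1,-1],
)

```text
time: 7.6
position: [0.4887, 0.0035, 0.1496]
eef_rot: [-0.0, 1.0, 0.0, -0.002]
contact_force: [0.3, 0.5, 0.2]
finger_gap: 0.0856
```

```bash
python3 -c "
from h import *
plan(.455,.168,.14,180)"
```

```text
t 7.6 pos [0.4887 0.0035 0.1496] shift [0.0337 0.1645 0.0097] rot [ 0.0005 -0.0032  0.0001] rows 2.7
```

Emit:
send_rows(
  xyz=[
    [0.034,0.164,0.01],
    [0.034,0.164,0.01],
    [0.034,0.164,0.01],
    [0.034,0.164,0.01],
    [0.034,0.164,0.01],
  ],
  rot=[
    [0,-0.002,0],
    [0,-0.002,0],
    [0,-0.002,0],
    [0,-0.002,0],
    [0,-0.002,0],
  ],
  claw=[-1,-1,-1,-0.3,-0.3],
)

```text
time: 8.22
position: [0.4556, 0.1651, 0.1401]
eef_rot: [-0.0, 1.0, -0.001, -0.0]
contact_force: [-0.3, -0.7, 0.3]
finger_gap: 0.0558
```

```bash
python3 -c "
from h import *
im,s,K,T=look('w5'); print(s['position'],s['finger_gap'])
rings(im,K,T,(.46,.168),.016,40)
plan(.46,.168,.01,180)"
```

```text
[0.45564962 0.16512825 0.14013697] 0.05579250409060784
circle c [0.4598 0.1687] dia mm 16.4 res mm 0.27 n 49
circle c [0.459  0.1691] dia mm 12.1 res mm 0.33 n 34
circle c [0.4587 0.169 ] dia mm 31.3 res mm 0.63 n 91
circle c [0.4598 0.1687] dia mm 27.4 res mm 0.27 n 79
t 8.28 pos [0.456  0.1647 0.1405] shift [-0.004   0.0034  0.1305] rot [-0.0009  0.0004 -0.0003] rows 2.1
```

View pics/w5.png

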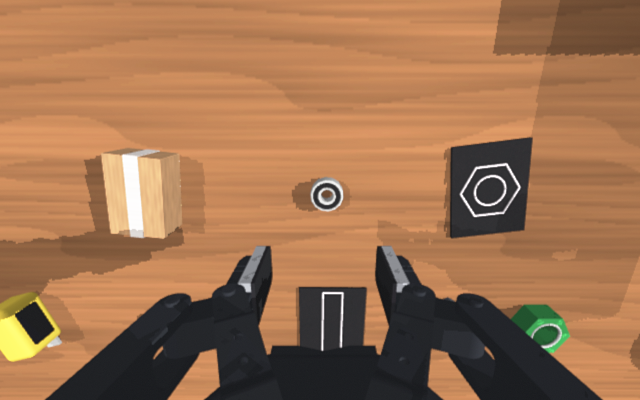

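Emit:
send_rows(
  xyz=[
    [-0.0041,0.0035,0.06],
    [-0.0041,0.0035,0.105],
    [-0.0041,0.0035,0.125],
    [-0.0041,0.0035,0.132],
    [-0.0041,0.0035,0.132],
  ],
  rot=[
    [0,0,0],
    [0,0,0],
    [0,0,0],
    [0,0,0],
    [0,0,0],
  ],
  claw=[-0.3,-0.3,-0.3,-0.3,-0.3],
)

```text
time: 8.9
position: [0.4611, 0.1681, 0.0097]
eef_rot: [0.001, 1.0, -0.0, 0.001]
contact_force: [1.1, 1.0, 1.0]
finger_gap: 0.0555
```

Emit:
send_rows(
  xyz=[
    [0,0,0],
    [0,0,0],
    [0,0,0],
    [0,0,0],
  ],
  rot=[
    [0,0,0],
    [0,0,0],
    [0,0,0],
    [0,0,0],
  ],
  claw=[1,1,1,1],
  squeeze=40,
)

```text
time: 9.4
position: [0.462, 0.169, 0.0114]
eef_rot: [-0.0, 1.0, 0.0, 0.003]
contact_force: [-0.6, -1.2, 6.1]
finger_gap: 0.029
```

```bash
python3 -c "
from h import *
im,s,K,T=look('w6'); print(s['position'],s['finger_gap'],s['contact_force'])
held(im,s,s['position'][2]-.016,(280,200,370,310))"
```

```text
[0.46203117 0.16898493 0.01136845] 0.028974156612174885 [-0.62346546 -1.23201992  6.0990107 ]
held [array([-0.0131,  0.0197]), np.float64(25.8302), np.float64(5.9367)] 162
held [array([-0.0127, -0.0185]), np.float64(25.9267), np.float64(5.9395)] 155
held [array([0.0022, 0.0006]), np.float64(25.4932), np.float64(0.165)] 130
held [array([0.0024, 0.0006]), np.float64(18.3207), np.float64(0.1591)] 93
```

View pics/w6.png

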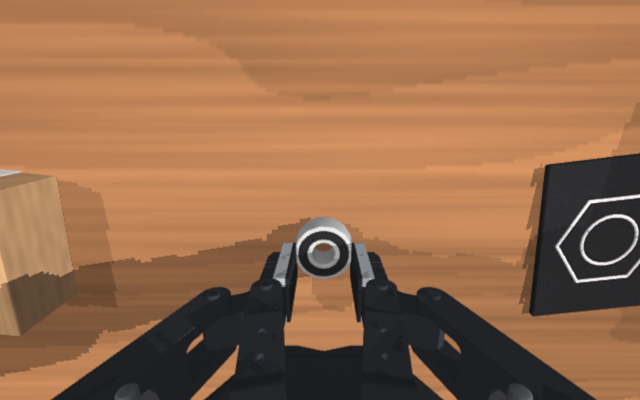

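Emit:
send_rows(
  xyz=[
    [0,0,-0.02],
    [0,0,-0.08],
    [0,-0.04,-0.135],
    [0.01,-0.1,-0.135],
    [0.01,-0.16,-0.135],
  ],
  rot=[
    [0,0,0],
    [0,0,0],
    [0,0,0],
    [0,0,0],
    [0,0,0],
  ],
  claw=[1,1,1,1,1],
)

```text
time: 10.07
position: [0.4507, 0.0077, 0.1465]
eef_rot: [-0.001, 1.0, -0.0, 0.003]
contact_force: [1.6, -0.3, -0.8]
finger_gap: 0.0287
```

```bash
python3 -c "
from h import *
print(observe()['finger_gap'])
plan(.44,-.355,.15,180)"
```

```text
0.028724870767269216
t 10.07 pos [0.4507 0.0077 0.1465] shift [ 0.0115 -0.3626 -0.0034] rot [-0.0005  0.0068  0.0022] rows 5.8
```

Emit:
send_rows(
  xyz=[
    [0.011,-0.362,-0.003],
    [0.011,-0.362,-0.003],
    [0.011,-0.362,-0.003],
    [0.011,-0.362,-0.003],
    [0.011,-0.362,-0.003],
  ],
  rot=[
    [0,0.003,0.002],
    [0,0.003,0.002],
    [0,0.003,0.002],
    [0,0.003,0.002],
    [0,0.003,0.002],
  ],
  claw=[1,1,1,1,1],
)

```text
time: 10.7
position: [0.4407, -0.3056, 0.1476]
eef_rot: [0.001, 1.0, -0.0, 0.0]
contact_force: [1.2, 0.9, 0.0]
finger_gap: 0.0289
```

Emit:
send_rows(
  xyz=[
    [0,-0.052,0],
    [0,-0.052,0],
    [0,-0.052,0],
  ],
  rot=[
    [0,0,0],
    [0,0,0],
    [0,0,0],
  ],
  claw=[1,1,1],
)

```text
time: 11.08
position: [0.4406, -0.355, 0.1469]
eef_rot: [0.001, 1.0, 0.0, -0.0]
contact_force: [-0.6, -0.3, -0.1]
finger_gap: 0.0291
```

```bash
python3 -c "
from h import *
im,s,K,T=look('w7'); print(s['position'],s['eef_rot'],s['finger_gap'])
rings(im,K,T,(.459,-.355),.004,40)
held(im,s,-.0046,(280,200,370,310))
plan(.4614,-.3558,.0175,180)"
```

```text
[ 0.44064412 -0.3550215   0.14687188] [ 1.01012105e-03  9.99999294e-01  4.06495319e-04 -4.75145209e-04] 0.02912077706905061
circle c [ 0.504  -0.3552] dia mm 12.2 res mm 2.13 n 34
circle c [ 0.4589 -0.3554] dia mm 13.4 res mm 0.28 n 36
circle c [ 0.4587 -0.3554] dia mm 10.3 res mm 0.27 n 27
circle c [ 0.4688 -0.3547] dia mm 46.6 res mm 6.49 n 258
held [array([-0.0152,  0.0154]), np.float64(27.9687), np.float64(5.5057)] 212
held [array([-0.0129, -0.0184]), np.float64(25.7972), np.float64(5.908)] 154
held [array([0.0022, 0.0006]), np.float64(25.4206), np.float64(0.1601)] 129
held [array([0.0025, 0.0006]), np.float64(18.3306), np.float64(0.1542)] 93
held [array([0.0244, 0.0142]), np.float64(13.6966), np.float64(1.9121)] 88
held [array([0.0296, 0.0002]), np.float64(11.9044), np.float64(1.4329)] 93
held [array([ 0.0217, -0.0151]), np.float64(17.6196), np.float64(2.3246)] 110
t 11.12 pos [ 0.4408 -0.3545  0.1469] shift [-0.0207 -0.0014  0.1294] rot [ 0.0006 -0.0009 -0.0011] rows 2.1
```

View pics/w7.png

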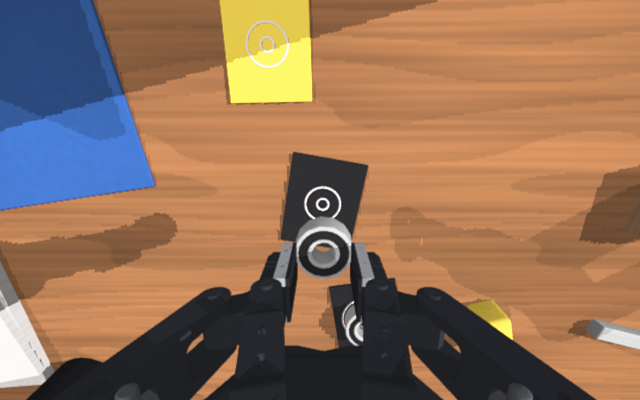

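Emit:
send_rows(
  xyz=[
    [-0.0205,-0.0012,0.05],
    [-0.0205,-0.0012,0.1],
    [-0.0205,-0.0012,0.122],
    [-0.0205,-0.0012,0.129],
    [-0.0205,-0.0012,0.129],
  ],
  rot=[
    [0,0,0],
    [0,0,0],
    [0,0,0],
    [0,0,0],
    [0,0,0],
  ],
  claw=[1,1,1,1,1],
)

```text
time: 11.75
position: [0.4617, -0.3562, 0.0186]
eef_rot: [0.0, 1.0, -0.0, -0.0]
contact_force: [0.1, 0.1, 0.1]
finger_gap: 0.0288
```

Emit:
send_rows(
  xyz=[
    [0,0,0.0005],
    [0,0,0.0015],
    [0,0,0.0015],
  ],
  rot=[
    [0,0,0],
    [0,0,0],
    [0,0,0],
  ],
  claw=[1,1,1],
)

```text
time: 12.12
position: [0.4615, -0.3571, 0.0173]
eef_rot: [0.001, 1.0, -0.0, 0.0]
contact_force: [-0.3, 0.2, -0.1]
finger_gap: 0.0289
```

Emit:
send_rows(
  xyz=[
    [0.0003,0.0007,0.001],
    [0.0003,0.0007,0.0015],
  ],
  rot=[
    [0,0,0],
    [0,0,0],
  ],
  claw=[1,1],
)

```text
time: 12.38
position: [0.4609, -0.3561, 0.0154]
eef_rot: [0.001, 1.0, 0.0, -0.0]
contact_force: [-2.4, 1.2, 3.9]
finger_gap: 0.0289
```

Emit:
send_rows(
  xyz=[
    [0,0,0.001],
    [0,0,0.001],
  ],
  rot=[
    [0,0,0],
    [0,0,0],
  ],
  claw=[1,1],
)

```text
time: 12.62
position: [0.461, -0.3561, 0.0153]
eef_rot: [0.001, 1.0, 0.0, -0.001]
contact_force: [-3.3, 3.3, 8.6]
finger_gap: 0.0291
```

Emit:
send_rows(
  xyz=[
    [0,0,-0.0005],
    [0,0,-0.0005],
    [0,0,-0.0005],
    [0,0,-0.02],
    [0.02,0,-0.07],
  ],
  rot=[
    [0,0,0],
    [0,0,0],
    [0,0,0],
    [0,0,0],
    [0,0,0],
  ],
  claw=[0,-0.3,-0.5,-0.5,-1],
)

```text
time: 13.25
position: [0.4401, -0.3548, 0.0833]
eef_rot: [0.0, 1.0, 0.002, -0.002]
contact_force: [1.1, -0.9, 0.5]
finger_gap: 0.0801
```

Emit:
send_rows(
  xyz=[
    [0.02,0,-0.06],
    [0.02,0,-0.06],
    [0.02,0,-0.06],
  ],
  rot=[
    [0,0,0],
    [0,0,0],
    [0,0,0],
  ],
  claw=[-1,-1,-1],
)

```text
time: 13.62
position: [0.4213, -0.3562, 0.1456]
eef_rot: [0.001, 1.0, -0.001, 0.0]
contact_force: [0.1, -0.4, -0.4]
finger_gap: 0.0854
```

```bash
python3 -c "
from h import *
im,s,K,T=look('w8'); print(s['position'],s['finger_gap'])
print('outline');rings(im,K,T,(.459,-.355),.004,45)
print('bearing');rings(im,K,T,(.459,-.355),.020,45)
plan(.6,.305,.16,180)"
```

```text
[ 0.42125811 -0.35624326  0.14558937] 0.08538676562835586
outline
circle c [ 0.4658 -0.3556] dia mm 17.3 res mm 0.28 n 44
circle c [ 0.4646 -0.3552] dia mm 12.2 res mm 0.86 n 35
circle c [ 0.4603 -0.3552] dia mm 38.7 res mm 1.04 n 101
circle c [ 0.4658 -0.3557] dia mm 29.1 res mm 0.3 n 75
circle c [ 0.4588 -0.3554] dia mm 31.4 res mm 2.35 n 96
bearing
circle c [ 0.459  -0.3556] dia mm 16.3 res mm 0.26 n 44
circle c [ 0.4579 -0.3552] dia mm 11.5 res mm 0.82 n 35
circle c [ 0.4539 -0.3552] dia mm 36.5 res mm 0.98 n 101
circle c [ 0.459  -0.3556] dia mm 27.4 res mm 0.29 n 75
circle c [ 0.4524 -0.3554] dia mm 29.7 res mm 2.22 n 96
t 13.68 pos [ 0.4208 -0.3557  0.144 ] shift [-0.178   0.661  -0.0159] rot [ 0.0004 -0.001  -0.0018] rows 11.0
```

View pics/w8.png

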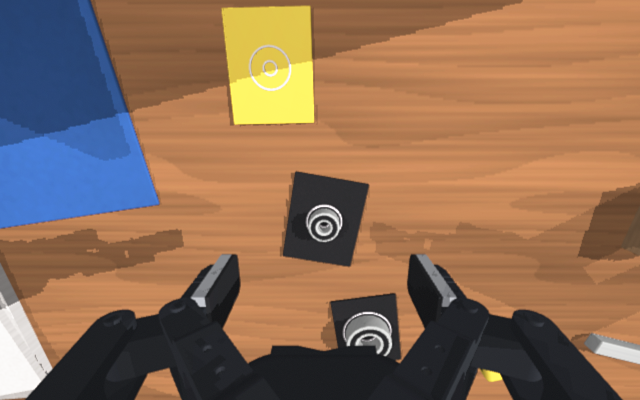

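Small bearing is centred too: (0.4590,-0.3556) against (0.4589,-0.3553). Now the nut.

Emit:
send_rows(
  xyz=[
    [-0.178,0.661,-0.016],
    [-0.178,0.661,-0.016],
    [-0.178,0.661,-0.016],
    [-0.178,0.661,-0.016],
    [-0.178,0.661,-0.016],
  ],
  rot=[
    [0,0,-0.002],
    [0,0,-0.002],
    [0,0,-0.002],
    [0,0,-0.002],
    [0,0,-0.002],
  ],
  claw=[-1,-1,-1,-1,-1],
)

```text
time: 14.3
position: [0.5021, -0.0521, 0.1496]
eef_rot: [-0.0, 1.0, 0.0, -0.002]
contact_force: [0.9, 0.1, 0.8]
finger_gap: 0.0854
```

```bash
python3 -c "
from h import *
plan(.6,.305,.16,180)"
```

```text
t 14.3 pos [ 0.5021 -0.0521  0.1496] shift [-0.098   0.357  -0.0105] rot [ 0.0006 -0.0037  0.0004] rows 5.9
```

Emit:
send_rows(
  xyz=[
    [-0.098,0.357,-0.01],
    [-0.098,0.357,-0.01],
    [-0.098,0.357,-0.01],
    [-0.098,0.357,-0.01],
    [-0.098,0.357,-0.01],
  ],
  rot=[
    [0,-0.002,0],
    [0,-0.002,0],
    [0,-0.002,0],
    [0,-0.002,0],
    [0,-0.002,0],
  ],
  claw=[-1,-1,-1,-1,-1],
)

```text
time: 14.92
position: [0.5847, 0.2489, 0.1575]
eef_rot: [-0.0, 1.0, -0.001, -0.001]
contact_force: [0.7, -0.7, 0.3]
finger_gap: 0.0853
```

Emit:
send_rows(
  xyz=[
    [-0.015,0.053,0],
    [-0.015,0.053,0],
    [-0.015,0.053,0],
  ],
  rot=[
    [0,0,0],
    [0,0,0],
    [0,0,0],
  ],
  claw=[-1,-1,-1],
)

```text
time: 15.3
position: [0.5994, 0.2996, 0.1575]
eef_rot: [-0.001, 1.0, -0.001, -0.001]
contact_force: [0.1, -0.6, -0.2]
finger_gap: 0.0856
```

```bash
python3 -c "
from h import *
im,s,K,T=look('w9'); print(s['position'],s['eef_rot'])
u,v=proj(K,T,[.61,.305,.024])[0].astype(int);print(u,v)
cv2.imwrite('pics/w9c.png',cv2.resize(im[v-60:v+60,u-80:u+120],None,fx=4,fy=4,interpolation=cv2.INTER_CUBIC))
"
```

```text
[0.59941879 0.29960472 0.15749015] [-5.23551075e-04  9.99998832e-01 -9.37346757e-04 -1.08821889e-03]
328 199
```

View pics/w9.png

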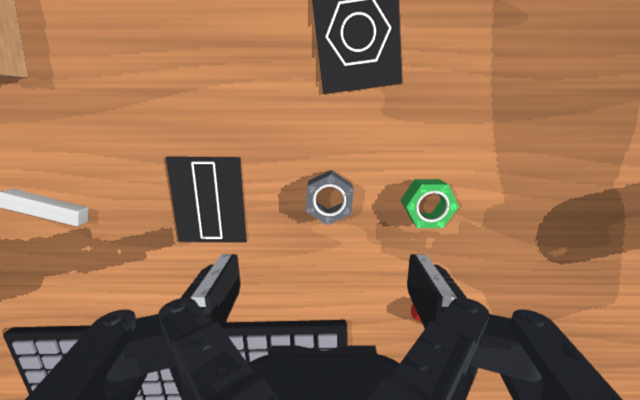

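View pics/w9c.png

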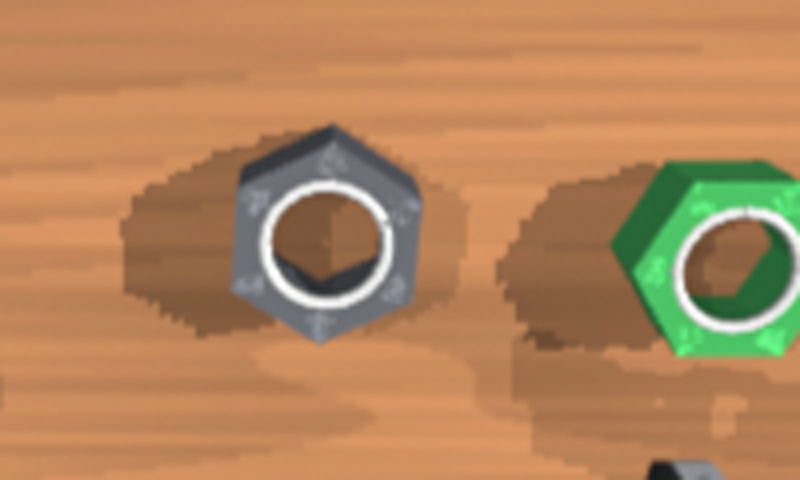

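```bash
cat > nut.py <<'E'
from h import *
def hexfit(p):
    """hexagon from world pts on contour: min-rect side angles of hull edges mod 60, length-weighted"""
    h=cv2.convexHull((p*1e4).astype(np.float32))[:,0]; e=np.roll(h,-1,0)-h; L=np.linalg.norm(e,axis=1)
    a=np.angle((L*np.exp(6j*np.arctan2(e[:,1],e[:,0]))).sum())/6
    n=[a+np.pi/2+k*np.pi/3 for k in range(6)]
    sup=[(p@[np.cos(t),np.sin(t)]).max() for t in n]
    M=np.array([[np.cos(t),np.sin(t)] for t in n[:3]]); c=np.linalg.lstsq(M,[(sup[i]-sup[i+3])/2 for i in range(3)],rcond=None)[0]
    return np.degrees(a)%60, c, [round(1e3*(sup[i]+sup[i+3]),1) for i in range(3)]
E
python3 -c "
from nut import *
im=cv2.imread('pics/w9.png'); s=observe(); K,T=cam('wrist',s)
print(s['position'])
print('nut hole ring'); rings(im,K,T,(.61,.305),.024,40,150)
q=np.array([[333,143],[419,195],[413,303],[320,343],[233,290],[240,185]])/4+[248,139]
p=cast(K,T,q,.024)[:,:2]; print(hexfit(p),p.mean(0))
print('pad'); o=rings(im,K,T,(.459,.33),.004,50)
for c,d,p in o: print(d,hexfit(p))
"
```

```text
[0.59961446 0.2989826  0.15801302]
nut hole ring
circle c [0.6107 0.3054] dia mm 33.1 res mm 0.3 n 93
circle c [0.6107 0.3054] dia mm 28.5 res mm 0.31 n 78
(np.float32(56.521282), array([0.61105011, 0.30591007]), [np.float64(45.8), np.float64(46.3), np.float64(47.0)]) [0.61095381 0.30571738]
pad
circle c [0.4575 0.3308] dia mm 31.3 res mm 0.22 n 105
circle c [0.4575 0.3308] dia mm 28.4 res mm 0.26 n 94
circle c [0.4578 0.3307] dia mm 52.7 res mm 1.4 n 355
0.03132863993508131 (np.float32(54.048347), array([0.45749301, 0.33075766]), [np.float64(31.6), np.float64(31.7), np.float64(31.6)])
0.02835843770684287 (np.float32(26.767508), array([0.45750378, 0.33083099]), [np.float64(28.6), np.float64(28.3), np.float64(28.6)])
0.052668421731003084 (np.float32(35.965363), array([0.45767601, 0.33082821]), [np.float64(52.8), np.float64(52.6), np.float64(52.2)])
```

```bash
python3 -c "
from h import *
plan(.6108,.3056,.009,176.5)"
```

```text
t 15.35 pos [0.5996 0.299  0.158 ] shift [-0.0114  0.0068  0.149 ] rot [-0.0015 -0.0014  0.061 ] rows 2.4
```

Emit:
send_rows(
  xyz=[
    [-0.0114,0.0065,0.05],
    [-0.0114,0.0065,0.11],
    [-0.0114,0.0065,0.14],
    [-0.0114,0.0065,0.149],
    [-0.0114,0.0065,0.149],
  ],
  rot=[
    [-0.001,-0.001,0.061],
    [-0.001,-0.001,0.061],
    [-0.001,-0.001,0.061],
    [-0.001,-0.001,0.061],
    [-0.001,-0.001,0.061],
  ],
  claw=[-1,-1,-1,-1,-1],
)

```text
time: 15.98
position: [0.6123, 0.3055, 0.0112]
eef_rot: [0.031, 1.0, 0.0, 0.001]
contact_force: [0.9, -0.4, 0.4]
finger_gap: 0.0853
```

Emit:
send_rows(
  xyz=[
    [0,0,0],
    [0,0,0],
    [0,0,0],
    [0,0,0],
    [0,0,0],
  ],
  rot=[
    [0,0,0],
    [0,0,0],
    [0,0,0],
    [0,0,0],
    [0,0,0],
  ],
  claw=[1,1,1,1,1],
  squeeze=50,
)

```text
time: 16.6
position: [0.6135, 0.3068, 0.0131]
eef_rot: [0.03, 1.0, 0.001, 0.003]
contact_force: [-0.5, -0.6, 6.8]
finger_gap: 0.0447
```

```bash
cat >> h.py <<'E'
def heldw(im,ztop,box,th=150):
    c=camera_info("wrist");K,H=c["K"],c["hand_eye"]; x0,y0,x1,y1=box
    m=np.zeros(im.shape[:2],np.uint8); m[y0:y1,x0:x1]=white(im,th)[y0:y1,x0:x1]
    for ct in cv2.findContours(m,cv2.RETR_CCOMP,cv2.CHAIN_APPROX_NONE)[0]:
        if len(ct)<60: continue
        p=cast(K,H,ct[:,0].astype(float),ztop)[:,:2]; print("held",[np.round(v,4) for v in fitc(p)],len(p))
E
python3 -c "
from h import *
im,s,K,T=look('w10'); print(s['position'],s['eef_rot'],s['finger_gap'],s['contact_force'])
heldw(im,s['position'][2]-.024,(283,200,365,310))"
```

```text
[0.6135293  0.30682678 0.01307055] [0.03031363 0.99953591 0.00108936 0.00280313] 0.04465516386593036 [-0.49864669 -0.59055841  6.81638453]
held [array([0.0035, 0.0008]), np.float64(32.2313), np.float64(0.2152)] 172
held [array([0.0025, 0.001 ]), np.float64(29.0414), np.float64(0.3103)] 155
```

View pics/w10.png

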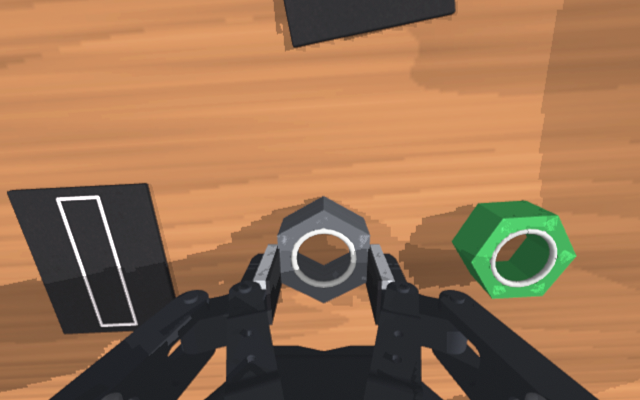

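Emit:
send_rows(
  xyz=[
    [0,0,-0.02],
    [0,0,-0.08],
    [0,0,-0.13],
    [0.05,0,-0.14],
    [0.11,0,-0.14],
  ],
  rot=[
    [0,0.003,0],
    [0,0.003,0],
    [0,0.003,0.15],
    [0,0.003,0.3],
    [0,0.003,0.358],
  ],
  claw=[1,1,1,1,1],
)

```text
time: 17.27
position: [0.5021, 0.3133, 0.1534]
eef_rot: [0.21, 0.978, 0.002, 0.001]
contact_force: [-0.3, 1.3, -1.6]
finger_gap: 0.0444
```

```bash
python3 -c "
from h import *
print(observe()['finger_gap'])
plan(.494,.315,.155,156)"
```

```text
0.04444301174248931
t 17.27 pos [0.5021 0.3133 0.1534] shift [ 0.0081 -0.0017 -0.0016] rot [ 0.0048  0.0013 -0.0036] rows 0.1
```

Emit:
send_rows(
  xyz=[
    [0,0,0],
    [0,0,0],
    [0,0,0],
  ],
  rot=[
    [0.002,0.001,-0.003],
    [0.002,0.001,-0.003],
    [0.002,0.001,-0.003],
  ],
  claw=[1,1,1],
)

```text
time: 17.65
position: [0.5033, 0.313, 0.1514]
eef_rot: [0.207, 0.978, 0.0, -0.0]
contact_force: [0.5, -0.1, -2.7]
finger_gap: 0.0442
```

```bash
python3 -c "
from nut import *
im,s,K,T=look('w11'); print(s['position'],s['eef_rot'],s['finger_gap'])
heldw(im,-.011,(283,200,365,310))
for c,d,p in rings(im,K,T,(.4576,.3308),.004,60): print(d,hexfit(p))
"
```

```text
[0.50334742 0.31300812 0.15139571] [ 2.06653126e-01  9.78414101e-01  3.37188845e-04 -4.66621261e-04] 0.04419503424325827
held [array([0.0037, 0.0016]), np.float64(30.7189), np.float64(1.0751)] 268
circle c [0.4573 0.3312] dia mm 31.4 res mm 0.26 n 92
circle c [0.4573 0.3311] dia mm 28.3 res mm 0.27 n 82
circle c [0.4573 0.3311] dia mm 54.5 res mm 1.19 n 167
circle c [0.4572 0.331 ] dia mm 50.9 res mm 1.14 n 155
0.031355905745202264 (np.float32(8.550407), array([0.45732842, 0.33119999]), [np.float64(32.0), np.float64(31.1), np.float64(31.9)])
0.028274716224897314 (np.float32(41.54953), array([0.45730353, 0.33106375]), [np.float64(28.8), np.float64(28.3), np.float64(28.6)])
0.05448058540039606 (np.float32(37.10031), array([0.45725659, 0.33097992]), [np.float64(52.3), np.float64(52.5), np.float64(52.5)])
0.05085465004064743 (np.float32(37.192474), array([0.45718267, 0.33081871]), [np.float64(48.7), np.float64(49.1), np.float64(49.1)])
```

View pics/w11.png

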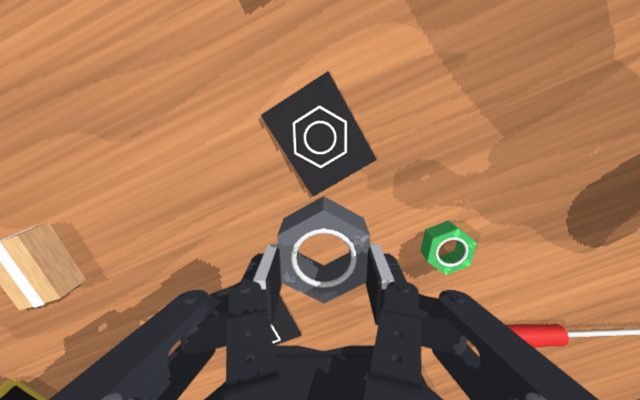

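```bash
python3 -c "
from h import *
plan(.46,.329,.019,157)"
```

```text
t 17.7 pos [0.5033 0.3129 0.1512] shift [ 0.0459 -0.0029  0.1322] rot [ 0.0002 -0.0013 -0.015 ] rows 2.2
```

Emit:
send_rows(
  xyz=[
    [0.0459,-0.0029,0.03],
    [0.0459,-0.0029,0.08],
    [0.0459,-0.0029,0.12],
    [0.0459,-0.0029,0.1315],
    [0.0459,-0.0029,0.1315],
  ],
  rot=[
    [0,-0.001,-0.015],
    [0,-0.001,-0.015],
    [0,-0.001,-0.015],
    [0,-0.001,-0.015],
    [0,-0.001,-0.015],
  ],
  claw=[1,1,1,1,1],
)

```text
time: 18.32
position: [0.4597, 0.329, 0.0197]
eef_rot: [0.199, 0.98, -0.0, -0.0]
contact_force: [-0.6, 0.2, -2.3]
finger_gap: 0.0447
```

Emit:
send_rows(
  xyz=[
    [0,0,0.0005],
    [0,0,0.001],
    [0,0,0.001],
  ],
  rot=[
    [0,0,0],
    [0,0,0],
    [0,0,0],
  ],
  claw=[1,1,1],
)

```text
time: 18.7
position: [0.4589, 0.3289, 0.0186]
eef_rot: [0.199, 0.98, 0.0, -0.0]
contact_force: [0.3, -0.1, -2.3]
finger_gap: 0.0444
```

```bash
python3 -c "
from h import *
plan(.46,.329,.017,157)"
```

```text
t 18.7 pos [0.4589 0.3289 0.0186] shift [-0.001   0.0005  0.0016] rot [ 0.     -0.0006  0.0006] rows 0.0
```

Emit:
send_rows(
  xyz=[
    [-0.0007,0.0003,0.001],
    [-0.0007,0.0003,0.0018],
  ],
  rot=[
    [0,0,0],
    [0,0,0],
  ],
  claw=[1,1],
)

```text
time: 18.95
position: [0.4594, 0.3289, 0.017]
eef_rot: [0.199, 0.98, -0.0, -0.001]
contact_force: [-3.5, -1.8, 7.4]
finger_gap: 0.0445
```

Emit:
send_rows(
  xyz=[
    [0,0,0.001],
    [0,0,0.001],
  ],
  rot=[
    [0,0,0],
    [0,0,0],
  ],
  claw=[1,1],
)

```text
time: 19.2
position: [0.4595, 0.3289, 0.017]
eef_rot: [0.199, 0.98, -0.0, -0.001]
contact_force: [-4.9, -3.5, 8.1]
finger_gap: 0.0445
```

Touched at z≈0.017, as expected; releasing.

Emit:
send_rows(
  xyz=[
    [0,0,-0.0005],
    [0,0,-0.0005],
    [0,0,-0.0005],
    [0,0,-0.02],
    [-0.02,0,-0.07],
  ],
  rot=[
    [0,0,0],
    [0,0,0],
    [0,0,0],
    [0,0,0],
    [0,0,0],
  ],
  claw=[-0.6,-1,-1,-1,-1],
)

```text
time: 19.82
position: [0.4751, 0.3201, 0.0837]
eef_rot: [0.198, 0.98, -0.002, -0.003]
contact_force: [1.6, -0.7, 0.0]
finger_gap: 0.0854
```

Emit:
send_rows(
  xyz=[
    [-0.02,0,-0.06],
    [-0.02,0,-0.06],
    [-0.02,0,-0.06],
  ],
  rot=[
    [0,0,0],
    [0,0,0],
    [0,0,0],
  ],
  claw=[-1,-1,-1],
)

```text
time: 20.2
position: [0.4964, 0.3132, 0.1463]
eef_rot: [0.199, 0.98, 0.0, -0.0]
contact_force: [-0.7, -0.7, -1.2]
finger_gap: 0.0855
```

```bash
python3 -c "
from nut import *
im,s,K,T=look('w12'); print(s['position'],s['finger_gap'])
rings(im,K,T,(.4573,.331),.028,45)
u,v=proj(K,T,[.4573,.331,.02])[0].astype(int);print(u,v)
cv2.imwrite('pics/w12c.png',cv2.resize(im[v-60:v+60,u-80:u+80],None,fx=4,fy=4,interpolation=cv2.INTER_CUBIC))
plan(.6,.003,.15,180)"
```

```text
[0.49640198 0.31324399 0.14634471] 0.08553107715599016
circle c [0.4569 0.3317] dia mm 32.9 res mm 0.26 n 105
circle c [0.4565 0.3315] dia mm 27.7 res mm 0.74 n 99
circle c [0.4548 0.3324] dia mm 48.6 res mm 1.21 n 164
322 146
t 20.25 pos [0.4955 0.3129 0.1447] shift [-0.2172 -0.2446 -0.0053] rot [-0.0012 -0.0024 -0.4007] rows 5.2
```

View pics/w12c.png

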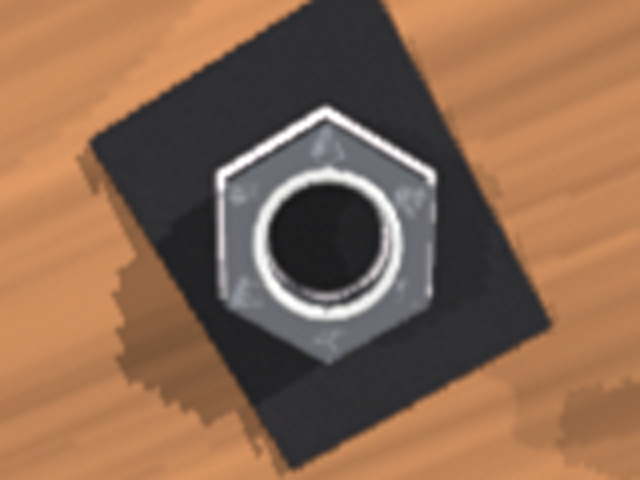

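```bash
python3 -c "
from nut import *
plan(.615,.0,.155,68)"
```

```text
t 20.25 pos [0.4955 0.3129 0.1447] shift [-0.2321 -0.2415 -0.0104] rot [-2.9000e-03 -3.0000e-04  1.5541e+00] rows 8.3
```

Emit:
send_rows(
  xyz=[
    [-0.232,-0.241,-0.01],
    [-0.232,-0.241,-0.01],
    [-0.232,-0.241,-0.01],
    [-0.232,-0.241,-0.01],
    [-0.232,-0.241,-0.01],
  ],
  rot=[
    [-0.002,0,1.554],
    [-0.002,0,1.554],
    [-0.002,0,1.554],
    [-0.002,0,1.554],
    [-0.002,0,1.554],
  ],
  claw=[-1,-1,-1,-1,-1],
)

```text
time: 20.88
position: [0.6068, 0.02, 0.1523]
eef_rot: [0.623, 0.783, -0.001, -0.002]
contact_force: [0.8, 1.0, -0.4]
finger_gap: 0.0855
```

```bash
python3 -c "
from nut import *
plan(.615,.0,.155,68)"
```

```text
t 20.88 pos [0.6068 0.02   0.1523] shift [-0.0213  0.0035 -0.0027] rot [-4.400e-03 -6.000e-04  6.107e-01] rows 3.3
```

Emit:
send_rows(
  xyz=[
    [-0.016,0.003,-0.002],
    [-0.016,0.003,-0.002],
    [-0.016,0.003,-0.002],
    [-0.016,0.003,-0.002],
    [-0.016,0.003,-0.002],
  ],
  rot=[
    [-0.002,0,0.61],
    [-0.002,0,0.61],
    [-0.002,0,0.61],
    [-0.002,0,0.61],
    [-0.002,0,0.61],
  ],
  claw=[-1,-1,-0.2,-0.2,-0.2],
)

```text
time: 21.5
position: [0.6131, 0.007, 0.1543]
eef_rot: [0.827, 0.562, -0.001, -0.001]
contact_force: [0.5, 0.8, 0.1]
finger_gap: 0.0515
```

```bash
python3 -c "
from nut import *
im,s,K,T=look('w13'); print(s['position'],s['eef_rot'])"
```

```text
[0.61308239 0.0070062  0.15425663] [ 8.26918990e-01  5.62319603e-01 -8.06202731e-04 -9.98680512e-04]
```

View pics/w13.png

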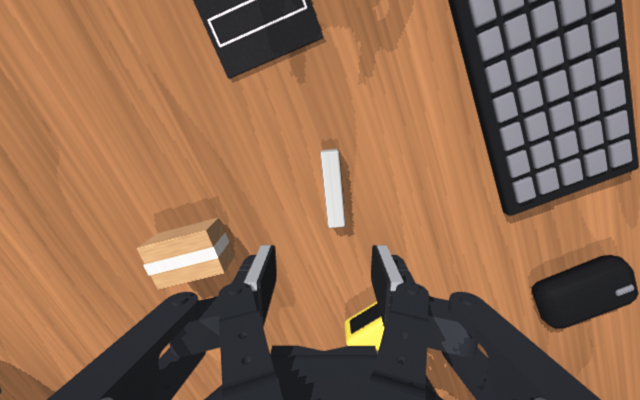

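```bash
python3 -c "
from nut import *
im=cv2.imread('pics/w13.png'); s=observe(); K,T=cam('wrist',s)
print(im[190,332],im[153,330],im[222,337],s['position'])
for th in (150,190):
  m=white(im,th); m[:140]=0;m[235:]=0;m[:,:310]=0;m[:,355:]=0
  ct=max(cv2.findContours(m,0,1)[0],key=cv2.contourArea)
  p=cast(K,T,ct[:,0].astype(float),.016)[:,:2]
  r=cv2.minAreaRect((p*1e3).astype(np.float32)); print(th,r)
"
```

```text
[223 223 224] [224 225 225] [228 228 228] [0.61336084 0.00693555 0.15467342]
150 ((623.8875732421875, 4.403636932373047), (81.50315856933594, 17.565149307250977), 74.21675872802734)
190 ((623.4334106445312, 4.073596954345703), (79.35496520996094, 16.61809539794922), 74.23613739013672)
```

```bash
python3 -c "
from h import *
plan(.6235,.0042,.009,74.2)"
```

```text
t 21.55 pos [0.6134 0.0069 0.1547] shift [0.0012 0.0107 0.1457] rot [-1.800e-03 -1.000e-04 -1.005e-01] rows 2.3
```

Emit:
send_rows(
  xyz=[
    [0.001,0.0107,0.05],
    [0.001,0.0107,0.105],
    [0.001,0.0107,0.138],
    [0.001,0.0107,0.1465],
    [0.001,0.0107,0.1465],
  ],
  rot=[
    [-0.001,0,-0.1],
    [-0.001,0,-0.1],
    [-0.001,0,-0.1],
    [-0.001,0,-0.1],
    [-0.001,0,-0.1],
  ],
  claw=[-0.2,-0.2,-0.2,-0.2,-0.2],
)

```text
time: 22.18
position: [0.625, 0.0038, 0.01]
eef_rot: [0.798, 0.603, 0.001, 0.001]
contact_force: [0.9, 0.1, 0.3]
finger_gap: 0.0512
```

Emit:
send_rows(
  xyz=[
    [0,0,0],
    [0,0,0],
    [0,0,0],
    [0,0,0],
    [0,0,0],
  ],
  rot=[
    [0,0,0],
    [0,0,0],
    [0,0,0],
    [0,0,0],
    [0,0,0],
  ],
  claw=[1,1,1,1,1],
)

```text
time: 22.8
position: [0.6265, 0.0036, 0.0123]
eef_rot: [0.798, 0.603, 0.002, 0.002]
contact_force: [-2.0, -0.5, 5.9]
finger_gap: 0.0161
```

```bash
python3 -c "
from nut import *
im,s,K,T=look('w14'); print(s['position'],s['eef_rot'],s['finger_gap'],s['contact_force'])"
```

```text
[0.6265154  0.00356629 0.01231121] [0.79808095 0.60254365 0.00222438 0.00173305] 0.016117956506890227 [-1.98764231 -0.46511303  5.85627592]
```

View pics/w14.png

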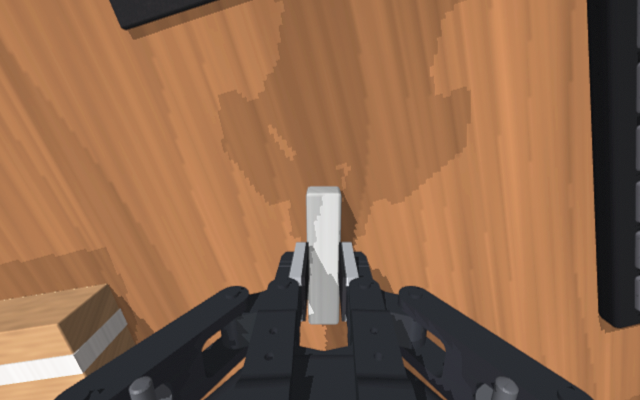

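```bash
python3 -c "
from nut import *
im=cv2.imread('pics/w14.png')
cv2.imwrite('pics/w14c.png',cv2.resize(im[180:335,285:365],None,fx=3.8,fy=3.8,interpolation=cv2.INTER_NEAREST))
c=camera_info('wrist');K,H=c['K'],c['hand_eye']
print(im[184:202,323].max(1), im[314:330,322].max(1))
print(cast(K,H,[[308,194],[340,194],[309,323],[337,323],[324,188]],-.0037))
"
```

```text
[147 149 157 165 169 171 174 177 188 208 218 218 222 222 222 222 222 221] [164 165 164 165 164 164 164 165 164 156 142 145 168 197 199 196]
[[ 0.03826793 -0.00589472 -0.0037    ]
 [ 0.03825889  0.01005974 -0.0037    ]
 [-0.03959988 -0.00658314 -0.0037    ]
 [-0.03961582  0.00965104 -0.0037    ]
 [ 0.04135783  0.00208093 -0.0037    ]]
```

View pics/w14c.png

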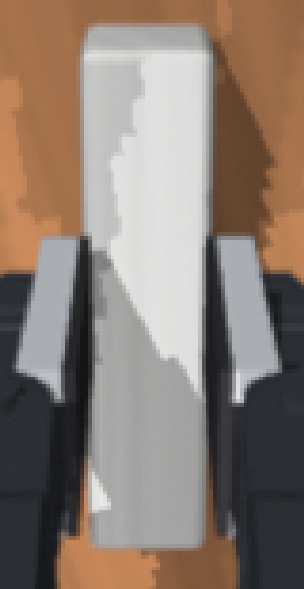

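Emit:
send_rows(
  xyz=[
    [0,0,-0.02],
    [0,0,-0.08],
    [0,0,-0.14],
    [0.03,0,-0.148],
    [0.06,0,-0.148],
  ],
  rot=[
    [0,0,0],
    [0,0,0],
    [0,0,0.18],
    [0,0,0.36],
    [0,0,0.54],
  ],
  claw=[1,1,1,1,1],
)

```text
time: 23.48
position: [0.6424, 0.0617, 0.1618]
eef_rot: [0.931, 0.365, 0.004, 0.001]
contact_force: [-0.1, -0.0, -2.4]
finger_gap: 0.0159
```

```bash
python3 -c "
from h import *
print(observe()['finger_gap'])
plan(.54,.174,.16,0)"
```

```text
0.015879958406026833
t 23.48 pos [0.6424 0.0617 0.1618] shift [ 0.0011 -0.152   0.001 ] rot [ 0.0027 -0.0073  0.7464] rows 4.0
```

Emit:
send_rows(
  xyz=[
    [0.001,-0.152,0.001],
    [0.001,-0.152,0.001],
    [0.001,-0.152,0.001],
    [0.001,-0.152,0.001],
    [0.001,-0.152,0.001],
  ],
  rot=[
    [0.001,-0.005,0.746],
    [0.001,-0.005,0.746],
    [0.001,-0.005,0.746],
    [0.001,-0.005,0.746],
    [0.001,-0.005,0.746],
  ],
  claw=[1,1,1,1,1],
)

```text
time: 24.1
position: [0.5376, 0.1732, 0.1577]
eef_rot: [1.0, 0.005, -0.001, 0.0]
contact_force: [-0.0, 1.1, -2.0]
finger_gap: 0.0156
```

Emit:
send_rows(
  xyz=[
    [0,0,0],
    [0,0,0],
  ],
  rot=[
    [0,0,0],
    [0,0,0],
  ],
  claw=[1,1],
)

```text
time: 24.35
position: [0.5381, 0.1725, 0.1569]
eef_rot: [1.0, 0.004, -0.001, 0.0]
contact_force: [0.1, 0.6, -1.8]
finger_gap: 0.0156
```

```bash
python3 -c "
from nut import *
im,s,K,T=look('w15'); print(s['position'],s['eef_rot'],s['finger_gap'],proj(K,T,[.618,.174,.004]))
cv2.imwrite('pics/w15c.png',cv2.resize(im[180:335,285:365],None,fx=3.8,fy=3.8,interpolation=cv2.INTER_NEAREST))
"
```

```text
[0.53812547 0.17252246 0.15694935] [ 9.99991306e-01  3.98881307e-03 -1.15248638e-03  3.87307366e-04] 0.015640357986757853 [[322.95660129 108.18916722]]
```

View pics/w15.png

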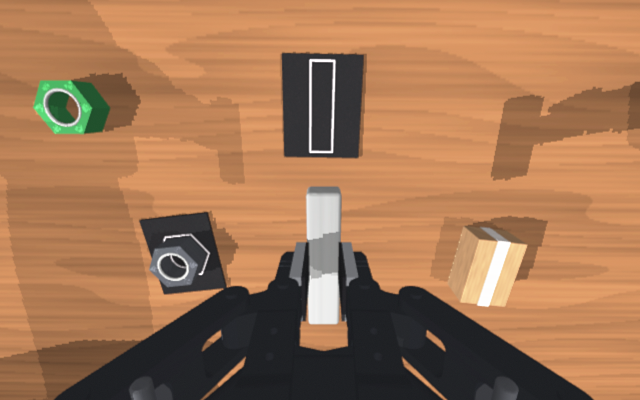

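View pics/w15c.png

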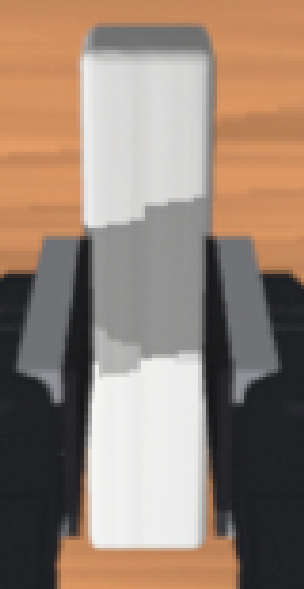

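```bash
python3 -c "
from nut import *
im=cv2.imread('pics/w15.png'); s=observe(); K,T=cam('wrist',s)
c=camera_info('wrist');H=c['hand_eye']
q=cast(K,H,[[306.1,193.2],[340.3,193.2],[308.7,323.7],[338.7,323.7]],-.0037);print(np.round(q,4),q.mean(0),np.degrees(np.arctan2(*((q[0]+q[1]-q[2]-q[3])[[1,0]]))))
m=white(im,130); m[:50]=0;m[162:]=0;m[:,:300]=0;m[:,345:]=0
for ct in cv2.findContours(m,cv2.RETR_CCOMP,1)[0]:
  if len(ct)>50: print(cv2.minAreaRect((cast(K,T,ct[:,0].astype(float),.004)[:,:2]*1e3).astype(np.float32)))
d=(im.max(2)<75).astype(np.uint8); d[:45]=0;d[165:]=0;d[:,:270]=0;d[:,372:]=0
d=cv2.morphologyEx(d,cv2.MORPH_CLOSE,np.ones((9,9)))
ct=max(cv2.findContours(d,0,1)[0],key=cv2.contourArea)
print('mat',cv2.minAreaRect((cast(K,T,ct[:,0].astype(float),.004)[:,:2]*1e3).astype(np.float32)))
"
```

```text
[[ 0.0395 -0.0093 -0.0037]
 [ 0.0395  0.0078 -0.0037]
 [-0.0392 -0.0092 -0.0037]
 [-0.0393  0.0082 -0.0037]] [ 0.00011186 -0.00060562 -0.0037    ] -0.18611566576741936
((618.4519653320312, 175.31358337402344), (24.31377410888672, 85.91234588623047), 89.5611343383789)
((618.1632080078125, 175.19895935058594), (20.673425674438477, 83.01048278808594), 89.68124389648438)
mat ((618.4696655273438, 175.2859649658203), (74.84046936035156, 94.5114974975586), 89.4521484375)
```

```bash
python3 -c "
from h import *
for i in range(2):
  c=camera_info('wrist'); print(c['hand_eye'][:3,3],c['K'][0], c['hand_eye'][1])
"; python3 -c "
from h import *
c=camera_info('wrist'); print(c['hand_eye'][:3,3],c['K'][0]); print(proj(c['K'],c['hand_eye'],[[0,0,-.0037],[.0395,-.0093,-.0037]]))"
```

```text
[ 0.07941467 -0.00071129 -0.14277331] [290.38905582   0.         323.27948386] [ 9.99999912e-01  4.04604889e-04 -1.08407462e-04 -7.11285782e-04]
[ 0.07941467 -0.00071129 -0.14277331] [290.38905582   0.         323.27948386] [ 9.99999912e-01  4.04604889e-04 -1.08407462e-04 -7.11285782e-04]
[ 0.07941467 -0.00071129 -0.14277331] [290.38905582   0.         323.27948386]
[[324.59249782 263.59174095]
 [306.0005664  193.15475792]]
```

```bash
python3 -c "
from h import *
plan(.6182,.1746,.018,-.3)"
```

```text
t 24.4 pos [0.5381 0.1725 0.1569] shift [ 0.0804 -0.0016  0.1387] rot [0.0008 0.0024 0.0129] rows 2.6
```

Emit:
send_rows(
  xyz=[
    [0.055,-0.0015,0.02],
    [0.08,-0.0015,0.07],
    [0.08,-0.0015,0.115],
    [0.08,-0.0015,0.138],
    [0.08,-0.0015,0.138],
  ],
  rot=[
    [0,0.001,0.013],
    [0,0.001,0.013],
    [0,0.001,0.013],
    [0,0.001,0.013],
    [0,0.001,0.013],
  ],
  claw=[1,1,1,1,1],
)

```text
time: 25.02
position: [0.6172, 0.1746, 0.0178]
eef_rot: [1.0, -0.003, -0.002, 0.001]
contact_force: [0.3, -0.5, -1.1]
finger_gap: 0.0156
```

Emit:
send_rows(
  xyz=[
    [0,0,0.0005],
    [0,0,0.0008],
    [0,0,0.0008],
  ],
  rot=[
    [0,0,0],
    [0,0,0],
    [0,0,0],
  ],
  claw=[1,1,1],
)

```text
time: 25.4
position: [0.6179, 0.175, 0.0186]
eef_rot: [1.0, -0.003, -0.0, 0.0]
contact_force: [0.7, -0.3, -1.7]
finger_gap: 0.0157
```

```bash
python3 -c "
from h import *
plan(.6182,.1746,.0163,-.3)"
```

```text
t 25.4 pos [0.6179 0.175  0.0186] shift [0.0003 0.0004 0.0023] rot [ 0.0006  0.0002 -0.0004] rows 0.0
```

Emit:
send_rows(
  xyz=[
    [0.0003,0.0003,0.001],
    [0.0003,0.0003,0.002],
    [0.0003,0.0003,0.002],
  ],
  rot=[
    [0,0,0],
    [0,0,0],
    [0,0,0],
  ],
  claw=[1,1,1],
)

```text
time: 25.78
position: [0.6177, 0.1745, 0.0156]
eef_rot: [1.0, -0.003, -0.001, 0.0]
contact_force: [-0.1, 0.2, -1.6]
finger_gap: 0.0155
```

Emit:
send_rows(
  xyz=[
    [0,0,0.001],
    [0,0,0.001],
  ],
  rot=[
    [0,0,0],
    [0,0,0],
  ],
  claw=[1,1],
)

```text
time: 26.02
position: [0.6179, 0.1745, 0.0149]
eef_rot: [1.0, -0.003, -0.001, 0.0]
contact_force: [-0.9, 0.5, -0.4]
finger_gap: 0.016
```

Emit:
send_rows(
  xyz=[
    [0,0,0.0008],
    [0,0,0.0008],
  ],
  rot=[
    [0,0,0],
    [0,0,0],
  ],
  claw=[1,1],
)

```text
time: 26.28
position: [0.618, 0.1746, 0.0149]
eef_rot: [1.0, -0.003, -0.001, 0.0]
contact_force: [-3.5, -0.8, 4.8]
finger_gap: 0.0158
```

Emit:
send_rows(
  xyz=[
    [0,0,-0.0004],
    [0,0,-0.0004],
    [0,0,-0.0004],
    [0,0,-0.02],
    [-0.01,0,-0.07],
  ],
  rot=[
    [0,0,0],
    [0,0,0],
    [0,0,0],
    [0,0,0],
    [0,0,0],
  ],
  claw=[0.2,-0.1,-0.2,-0.2,-1],
)

```text
time: 26.9
position: [0.6063, 0.1742, 0.0828]
eef_rot: [1.0, -0.003, -0.003, 0.001]
contact_force: [0.5, 0.8, 0.5]
finger_gap: 0.0677
```

Emit:
send_rows(
  xyz=[
    [-0.04,0,-0.06],
    [-0.04,0,-0.06],
    [-0.04,0,-0.06],
  ],
  rot=[
    [0,0,0],
    [0,0,0],
    [0,0,0],
  ],
  claw=[-1,-1,-1],
)

```text
time: 27.28
position: [0.5685, 0.1751, 0.1461]
eef_rot: [1.0, -0.003, 0.001, 0.0]
contact_force: [-1.0, -1.1, -1.7]
finger_gap: 0.0853
```

```bash
python3 -c "
from nut import *
im,s,K,T=look('w16'); print(s['position'],s['eef_rot'],s['finger_gap'],camera_info('wrist')['hand_eye'][:3,3])
u,v=proj(K,T,[.6182,.1752,.004])[0].astype(int);print(u,v)
cv2.imwrite('pics/w16c.png',cv2.resize(im[v-70:v+70,u-70:u+70],None,fx=4,fy=4,interpolation=cv2.INTER_CUBIC))
cv2.imwrite('pics/top1.png',capture('top')[120:285,140:500,::-1].repeat(2,0).repeat(2,1))
"
```

```text
[0.56854199 0.17514372 0.14605121] [ 9.99995864e-01 -2.72497268e-03  9.16205390e-04  8.07049335e-05] 0.08529397295233075 [ 0.07940525 -0.0007367  -0.14277057]
323 141
```

View pics/w16c.png

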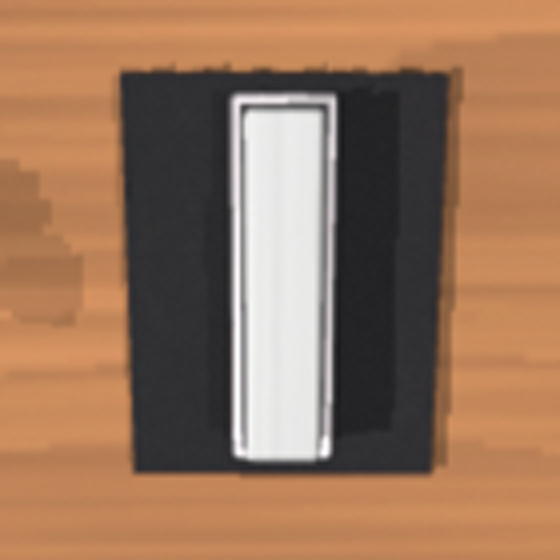

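View pics/top1.png

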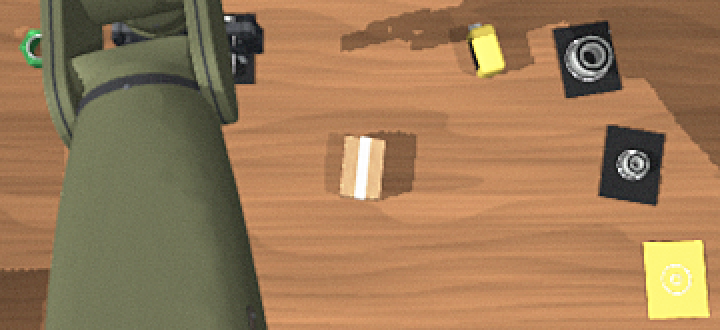

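```bash
python3 -c "
from nut import *
s=observe(); K,T=cam('wrist',s)
f=lambda q,z: np.round(cast(K,T,np.array(q)/4+[253-.4,71-.4],z)*1e3,1)[:,:2]
k=f([[244,109],[324,109],[247,461],[319,461]],.02); print(k,k.mean(0))
o=f([[231,96],[338,96],[118,73],[450,73],[136,472],[432,472]],.004); print(o, o[2:].mean(0))
"
```

```text
[[655.9 183.1]
 [655.8 165.8]
 [577.6 183.7]
 [577.5 166.7]] [616.7   174.825]
[[659.2 186.5]
 [659.1 162.1]
 [664.3 212. ]
 [663.8 136.8]
 [570.7 212.1]
 [570.2 137.8]] [617.25  174.675]
```

```bash
python3 -c "
from nut import *
im=cv2.imread('pics/w15.png'); s=observe(); s['position']=np.array([.53812547,.17252246,.15694935]); s['eef_rot']=np.array([9.99991306e-01,3.98881307e-03,-1.15248638e-03,3.87307366e-04]); K,T=cam('wrist',s)
rings(im,K,T,(.457,.331),.028,30,150)
d=(im.max(2)<75).astype(np.uint8); d[:205]=0;d[285:]=0;d[:,:130]=0;d[:,225:]=0
m=d|white(im)*0; m=cv2.morphologyEx(m,cv2.MORPH_CLOSE,np.ones((3,3)))
v,u=np.where(m); p=cast(K,T,np.c_[u,v].astype(float),.004)[:,:2]
print('mat corners',cast(K,T,[[140,220],[208,212],[166,293],[227,286]],.004)[:,:2], cast(K,T,[[140,220],[208,212],[166,293],[227,286]],.004).mean(0))
cv2.imwrite('pics/sc1.png',cv2.resize(capture('scene')[150:350,160:480,::-1],None,fx=2.4,fy=2.4))
"
```

```text
circle c [0.4571 0.3318] dia mm 33.1 res mm 0.3 n 85
circle c [0.4567 0.3319] dia mm 26.6 res mm 2.64 n 90
mat corners [[0.50036044 0.37266517]
 [0.51017541 0.2975045 ]
 [0.40749512 0.35893979]
 [0.4176342  0.28561227]] [0.45891629 0.32868043 0.004     ]
```

View pics/sc1.png

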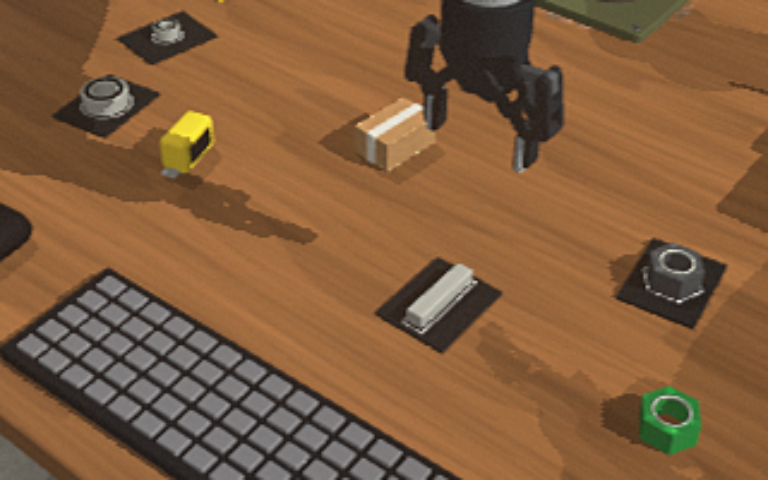

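```bash
python3 -c "
from h import *
plan(.44,.33,.14,0)"
```

```text
t 27.43 pos [0.5674 0.1746 0.1424] shift [-0.1283 -0.1546  0.0027] rot [ 0.0014  0.0041 -0.0059] rows 3.2
```

Emit:
send_rows(
  xyz=[
    [-0.128,-0.154,0],
    [-0.128,-0.154,0],
    [-0.128,-0.154,0],
    [-0.128,-0.154,0],
    [-0.128,-0.154,0],
  ],
  rot=[
    [0,0.002,-0.005],
    [0,0.002,-0.005],
    [0,0.002,-0.005],
    [0,0.002,-0.005],
    [0,0.002,-0.005],
  ],
  claw=[-1,-1,-1,-1,-1],
)

```text
time: 28.05
position: [0.4404, 0.3297, 0.1429]
eef_rot: [1.0, 0.0, -0.001, 0.001]
contact_force: [0.1, 0.8, -0.0]
finger_gap: 0.0856
```

```bash
python3 -c "
from nut import *
im,s,K,T=look('w17'); print(s['position'],s['eef_rot'])
u,v=proj(K,T,[.457,.331,.004])[0].astype(int);print(u,v)
cv2.imwrite('pics/w17c.png',cv2.resize(im[v-70:v+70,u-70:u+70],None,fx=4,fy=4,interpolation=cv2.INTER_CUBIC))
rings(im,K,T,(.457,.331),.028,40)
d=(im.max(2)<70).astype(np.uint8); w=np.zeros_like(d); w[v-65:v+65,u-60:u+60]=1; d*=w
d=cv2.morphologyEx(d,cv2.MORPH_CLOSE,np.ones((25,25)))*w
ct=max(cv2.findContours(d,0,1)[0],key=cv2.contourArea)
print('mat',cv2.minAreaRect((cast(K,T,ct[:,0].astype(float),.004)[:,:2]*1e3).astype(np.float32)))
"
```

```text
[0.44044153 0.32971077 0.1428599 ] [ 9.99999083e-01  4.29873257e-04 -5.01398875e-04  1.18252216e-03]
322 175
circle c [0.4571 0.3319] dia mm 33.1 res mm 0.28 n 102
circle c [0.458  0.3311] dia mm 26.3 res mm 2.0 n 126
circle c [0.462 0.331] dia mm 49.7 res mm 1.22 n 171
mat ((458.1100769042969, 330.9758605957031), (94.41434478759766, 74.66893768310547), 7.236326217651367)
```

View pics/w17c.png

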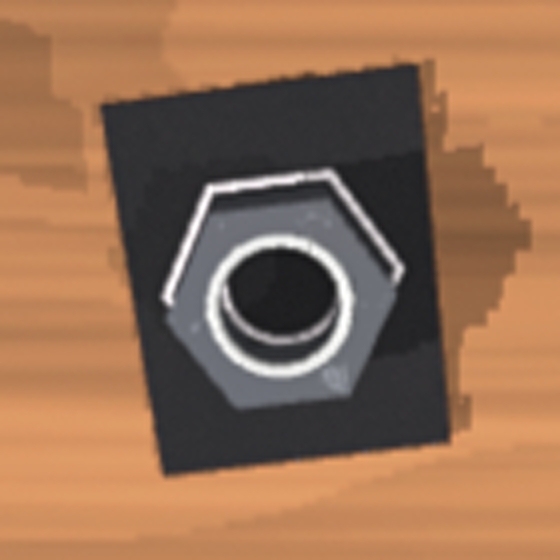

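The nut is about 1.3 mm off the mat centre and well aligned. All four parts are released, the arm is clear, and the carton and tape look undisturbed, so I'm handing in.

```bash
python3 -c "
from station import *
print(finish_job())"
```

```text
the job is handed in; nothing more can be done
None
```

I put all four parts on their matching black mats, lowered each until it touched, let go, and handed the job in at about 28 s. The hand-in gives no verdict.

| Part | Last check against its outline or mat |
|---|---|
| Large bearing | about 0.4 mm from centre |
| Small bearing | about 0.3 mm from centre |
| Nut | about 1.3 mm from the mat centre; flats looked parallel to the hexagon |
| Key | within about 1 mm of centre, and along its rectangle to within about 1° |

- **Camera disagreements:** the top camera placed things about 4 mm short in x compared with the wrist camera. The wrist camera's reported calibration also shifted by about 3 mm during the run. I relied on each part and its mat seen from the wrist camera. For the two bearings, the outline reading came from just before placing, because the part covers it afterwards.
- **Nut reading that disagreed:** one rough estimate from hand-picked mat corners put the nut about 3.5 mm off. A closer look and a proper fit gave the 1.3 mm above.
- **Left alone:** I never gripped or moved the carton, tape measure, green nut or yellow mat. The carton and tape show no visible shift in the last pictures.

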